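# Load the pipe welding jig and start it

### The arm

A 7-joint arm with a two-finger parallel gripper is mounted at the origin on the work surface. World frame = base frame: x ahead of the robot, y to its left, z up, the work surface at z = 0. Lengths are in mm, angles in rad, forces in N, time in s.
With the tool pointing down it reaches from about 425 to 1025 mm from the base axis. Payload 9.4 kg.
Tool frame: the origin (TCP) lies at the very end of the fingers, on their centre line; the grasp point (between the pads) lies 19 mm behind it; z points along the fingers, y is the line along which they close (so a half turn about z gives the same grasp; the last joint's range is limited). The gripper opens to 93 mm and grips with 3 to 60 N. Pads are 15 mm wide; open, the fingers measure 128 mm over their backs; the gripper's body (75 mm by 188 mm) begins 65 mm behind the grasp point.
Start: joints at [-1.381, 0.599, -0.003, 1.599, 0.002, 0.943, -0.08], TCP at [191.148, 699.347, 218.618] pointing down, gripper open.
Joint ranges: [-2.57, 2.57], [-0.35, 1.97], [-1.29, 1.29], [0.11, 2.56], [-1.05, 4.19], [0.11, 1.86], [-2.63, 2.63]. Speed limits (rad/s): [2.22, 2.22, 3.01, 3.01, 3.14, 3.14, 3.14].

### API

Orientations are given as a unit quaternion [x, y, z, w].
In Python, from bench import env gives the robot as it stands.
- The arm moves only by the shell command python3 -m crank 'ROWS' [FORCE]. ROWS is JSON, a list of rows, each an object of numbers: "fingers": the closure, from 0 (fully open) to 1 (shut); "x", "y", "z": the shift along the tool's x, y, z in m; "rx", "ry", "rz": the turn, a rotation vector about the tool's x, y, z in rad. A call has 1 to 5 rows; each row shifts and turns the commanded pose from where the row before left it, along the tool's axes as they then stand; what a row does not reach is not made up. A row lasts 1/8 s, in which the tool goes at most 62.5 mm and 10.7 degrees, less where a joint would pass 70% of its speed; a pose out of reach is approached as far as the arm can. A call with a gripper value outside its range is refused whole. The fingers move at their own pace and stop on an object; FORCE is the grip in N (left out, the last holds). Time passes only in rows, so rows that do not move let the fingers close. It gives the time, the measured TCP pose, the force, the opening and the grip force at its end, in the units of the state.
- env.get_state(): the state, without advancing time (a new reading comes with each control period).
- env.get_image(name): name is "side" or "top" or "wrist"; returns a dict with "pixels" (480x640x3 uint8, red, green, blue), "fx", "fy", "cx", "cy" (pixels), "eye" and "attitude" of the camera in the world. Camera axes: x right, y down, z forward; pixel columns grow to the right and rows downward; lengths in mm; the calibration is good to about 2 mm. A picture is of the moment at which its call begins. There is no depth.
- env.finish_job(): hands the job in; it is judged then, once.
Trained networks look in a picture, given as the dict that the camera call returned (one of the last four; its "shot" number tells which), for a name from the list of things; names that differ only in an ending like _2 or _b are one class to them, and where a whole thing is asked for, a point or a joint stands for the part that bears it (a point fixed in the world has none). Each returns a list of dicts, best first, with "p" (0 to 1); they miss things now and then, are a little off and sometimes report something else, mostly with a low value. They report only what shows in the picture. A call takes as long as a camera call.
- env.search_frame(picture, name): "location" ([x, y, z] in mm, in world coordinates, good to about 4 mm: the middle of the surface that is visible of it).
The state is a dict: "time_s": time; "qpos": joint angles; "joint_vel": joint speeds; "tau": joint torques, N m; "position": TCP position; "orientation": TCP orientation; "ft_force": force on the tool from outside, world axes, zero at the start; "torque": the same for the moment, N m; "finger_gap": opening from 0.0 (shut) to 1.0 (fully open); "finger_force": force on a finger pad.
Only numpy, scipy, OpenCV 4.12 (cv2) and the standard library are available. Lean on these libraries where they do the work, as an engineer would, in place of code of your own. Each camera call takes 0.05 s, during which the arm holds its last target. There are 200 camera calls.

### The job

Clear the thin offcuts out of the welding jig into the green scrap tray, and lay every flanged pipe stub on its side in a V-cradle of its own, with its flange in the slot at the stop-rail end. When all are lying properly, start the cycle on the control box: press the small round key fully, then the square key, then the large round key, one at a time, letting each spring back up. Leave the rod cup, the try square and the brush where they are, and finish with every stub still in its cradle and every offcut in the tray.

Things in the scene. Friction and masses are not known exactly. Their poses are not given: they have to be found in the camera images.
- pipe0: steel pipe stub, may be absent, all alike: tube 36 mm across, round flange at one end 64 mm across and 10 mm thick; 120 mm long in all; 0.4 kg, balance point about 35 mm from the flange face. Origin: centre of the flange's outer face; z runs along the pipe from flange to plain end. Starts upright on its flange on the bench. Turn about z does not matter.
- pipe1: steel pipe stub, may be absent, all alike: tube 36 mm across, round flange at one end 64 mm across and 10 mm thick; 120 mm long in all; 0.4 kg, balance point about 35 mm from the flange face. Origin: centre of the flange's outer face; z runs along the pipe from flange to plain end. Starts upright on its flange on the bench. Turn about z does not matter.
- pipe2: steel pipe stub, may be absent, all alike: tube 36 mm across, round flange at one end 64 mm across and 10 mm thick; 120 mm long in all; 0.4 kg, balance point about 35 mm from the flange face. Origin: centre of the flange's outer face; z runs along the pipe from flange to plain end. Starts upright on its flange on the bench. Turn about z does not matter.
- offcut0: thin steel offcut of tube, no flange (may be absent), 25 mm across, 110 mm long, 0.15 kg. Origin: its middle; its y axis runs along the tube. If present it lies at the start in the V-cradle of seat0, its middle about 62 mm from the seat point towards the jig's -y and about 8 mm below seat height.
- offcut1: thin steel offcut of tube, no flange (may be absent), 25 mm across, 110 mm long, 0.15 kg. Origin: its middle; its y axis runs along the tube. If present it lies at the start in the V-cradle of seat1, its middle about 62 mm from the seat point towards the jig's -y and about 8 mm below seat height.
- offcut2: thin steel offcut of tube, no flange (may be absent), 25 mm across, 110 mm long, 0.15 kg. Origin: its middle; its y axis runs along the tube. If present it lies at the start in the V-cradle of seat2, its middle about 62 mm from the seat point towards the jig's -y and about 8 mm below seat height.
- jig: fixed welding jig: base plate 256 x 134 x 10 mm with three V-cradles side by side along its x, 85 mm apart, troughs along its y. Origin: centre of the plate's underside; z up. Each cradle is two 90-degree V's, 51 mm high, 57 mm wide. At the +y end a stop rail 62 mm high crosses all bays; a pipe's flange goes in the 26 mm slot between rail and first V, clear of the plate.
- seat0 (a point): point 52 mm above the bench where the centre of the flange's outer face is when a pipe lies properly in the jig's -x (far) cradle; the pipe runs level from here to the jig's -y. Axes as the jig's. The rail's face is 8 mm away to +y; to -y the two V's take up 18-28 mm and 96-108 mm from here, leaving a 68 mm gap between them for the fingers.
- seat1 (a point): point 52 mm above the bench where the centre of the flange's outer face is when a pipe lies properly in the jig's middle cradle; the pipe runs level from here to the jig's -y. Axes as the jig's. The rail's face is 8 mm away to +y; to -y the two V's take up 18-28 mm and 96-108 mm from here, leaving a 68 mm gap between them for the fingers.
- seat2 (a point): point 52 mm above the bench where the centre of the flange's outer face is when a pipe lies properly in the jig's +x (near the robot) cradle; the pipe runs level from here to the jig's -y. Axes as the jig's. The rail's face is 8 mm away to +y; to -y the two V's take up 18-28 mm and 96-108 mm from here, leaving a 68 mm gap between them for the fingers.
- scrap: fixed open green scrap tray, 122 (its x) x 152 (its y) x 46 mm high, 5 mm walls. Origin: centre of its underside; z up.
- scrap_in (a point): centre of the scrap tray's inner floor, 5 mm above the bench.
- panel: fixed grey control box, 176 (its x) x 66 x 45 mm high, with three black keys in a row along its x axis, 54 mm apart, in an order that differs from start to start. Origin: centre of its underside.
- key_small_top (a point): centre of the top face of the small round key, 18 mm across; about 67 mm above the bench when not pressed, and goes down with the key.
- key_small (a joint): travel of the small round key, 18 mm across: 0 up, 0.006 (m) fully down; a spring returns it, 1.5 N starts it and 5 N holds it fully down. It counts as pressed beyond 0.0045.
- key_square_top (a point): centre of the top face of the square key, 26 mm across; about 67 mm above the bench when not pressed, and goes down with the key.
- key_square (a joint): travel of the square key, 26 mm across: 0 up, 0.006 (m) fully down; a spring returns it, 1.5 N starts it and 5 N holds it fully down. It counts as pressed beyond 0.0045.
- key_large_top (a point): centre of the top face of the large round key, 36 mm across; about 67 mm above the bench when not pressed, and goes down with the key.
- key_large (a joint): travel of the large round key, 36 mm across: 0 up, 0.006 (m) fully down; a spring returns it, 1.5 N starts it and 5 N holds it fully down. It counts as pressed beyond 0.0045.
- rod_cup: bystander: black cup of filler rods, 68 mm across, 165 mm high with the rods. Origin: centre of its foot.
- try_square: bystander: steel try square lying on the bench, stock 22 x 110 x 16 mm, blade 150 mm. Origin: under the middle of the stock.
- brush: bystander: hand brush lying on the bench. Origin: under its middle.

How it is judged:
By the outcome, as a careful person would: the job done as asked, in the order asked, and still so for the second after the job is handed in, with the robot touching nothing.
Of offcut0, offcut1, offcut2 only 1 to 2 are there at a start; the rules pass over those that are not, and their reading is None.
Of pipe0, pipe1, pipe2 only 2 to 3 are there at a start; the rules pass over those that are not, and their reading is None.
At some moment in a run one of pipe0, pipe1, pipe2 may be knocked a few centimetres aside while the robot is not near it.
It also fails if it takes over 210 s, if anything falls off the work surface, if the arm or the gripper's body presses on something with over 40 N, if the wrist force passes 120 N, or if a joint passes its speed limit or range.

## Working session

There is one attempt and no reset: what is moved stays moved. The work goes in short steps, Python scripts to look and compute and a shell command to move; the robot and the scene stay as the last step left them, time stands still between calls to the robot, and variables do not carry over. Pictures are saved under pics/ and viewed, at most 16 in all, crops included, and the job is handed in when it is done.

```bash
ls; mkdir -p pics; cat > h.py <<'E'
import numpy as np, cv2
from bench import env
from scipy.spatial.transform import Rotation as R
def snap(cam,fn=None):
    p=env.get_image(cam)
    if fn: cv2.imwrite('pics/'+fn,cv2.cvtColor(p['pixels'],cv2.COLOR_RGB2BGR))
    return p
def ray(p,u,v):
    a=np.array(p['attitude']); M=R.from_quat(a).as_matrix() if a.size==4 else a
    return np.array(p['eye']),M@np.array([(u-p['cx'])/p['fx'],(v-p['cy'])/p['fy'],1])
def onz(p,u,v,z):
    e,d=ray(p,u,v); return e+d*(z-e[2])/d[2]
def proj(p,X):
    a=np.array(p['attitude']); M=R.from_quat(a).as_matrix() if a.size==4 else a
    c=M.T@(np.array(X)-p['eye']); return c[0]/c[2]*p['fx']+p['cx'],c[1]/c[2]*p['fy']+p['cy']
E
python3 - <<'E'
from h import *
for c in('top','side'):
    p=snap(c,c+'0.png'); print(c,p['eye'],p['attitude'],p['fx'],p['cx'],p['cy'])
    for n in 'pipe0 offcut0 jig scrap panel key_small key_square key_large rod_cup try_square brush'.split():
        print(n,[(np.round(d['location']).tolist(),round(d['p'],2)) for d in env.search_frame(p,n)])
s=env.get_state();print(s)
E
```

```text
pics
top [ 447.28915945   27.11479327 1155.75558631] [ 0.7152029  -0.69507835  0.05125002 -0.05219505] 519.1146146901435 323.845046327464 226.70540085822563
pipe0 [([470.0, -205.0, 27.0], 0.74), ([476.0, -328.0, 40.0], 0.69), ([476.0, 5.0, 64.0], 0.45)]
offcut0 [([620.0, 188.0, 58.0], 0.85), ([534.0, 192.0, 56.0], 0.74), ([481.0, 4.0, 64.0], 0.4)]
jig [([515.0, 169.0, 9.0], 0.95), ([551.0, 4.0, 47.0], 0.22), ([585.0, -1.0, 69.0], 0.2)]
scrap [([654.0, -225.0, 3.0], 0.67)]
panel [([553.0, 3.0, 47.0], 0.63), ([584.0, -1.0, 69.0], 0.5)]
key_small []
key_square [([534.0, 4.0, 68.0], 0.54)]
key_large [([475.0, 4.0, 66.0], 0.72)]
rod_cup [([766.0, 28.0, 96.0], 0.95)]
try_square [([654.0, 484.0, 8.0], 0.84)]
brush [([667.0, -380.0, 22.0], 0.82), ([620.0, 186.0, 57.0], 0.56)]
side [ 494.75673158 -953.36807425  645.1563136 ] [ 0.86982877 -0.06457545  0.02209603 -0.48860995] 476.63141631167287 321.20816288237904 235.61450055870876
pipe0 [([466.0, -228.0, 83.0], 0.95), ([478.0, -354.0, 53.0], 0.75), ([585.0, -8.0, 62.0], 0.6), ([644.0, 479.0, 9.0], 0.48)]
offcut0 [([617.0, 185.0, 52.0], 0.76), 
[... 545 characters left out ...]
0.59930683, -0.00247077,  1.59940116,  0.0018144 ,
        0.94289146, -0.07981713]), 'joint_vel': array([-8.67790742e-04, -1.31616540e-03,  2.78447794e-04,  2.76014847e-04,
        9.02453730e-05, -1.53204366e-03, -1.32100832e-03]), 'tau': array([-3.92985939e-04, -7.64828110e+01,  1.49672505e+00, -2.52693379e+01,
       -5.23838878e-02,  1.05614067e-02,  2.93262178e-05]), 'position': array([191.18836714, 699.33918702, 218.61281031]), 'orientation': array([ 1.33021135e-01,  9.91113200e-01, -4.33106099e-06,  3.71366729e-05]), 'ft_force': array([0.53203193, 0.06077299, 0.08331786]), 'torque': array([-0.02279573, -0.02192303, -0.0530758 ]), 'finger_force': 0.0, 'finger_gap': 0.9978871815840437}
```

View pics/top0.png

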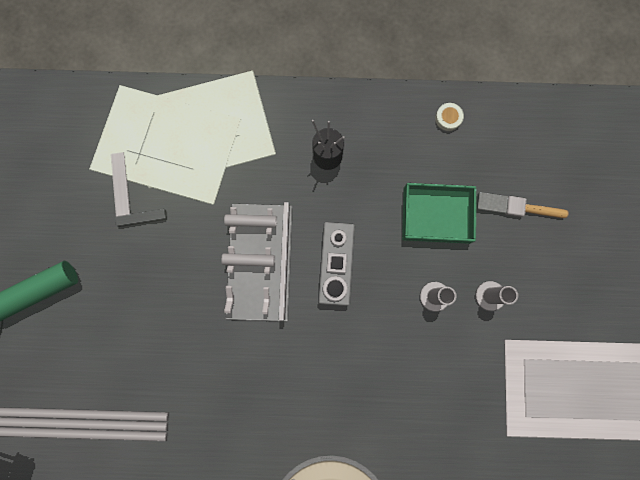

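View pics/side0.png

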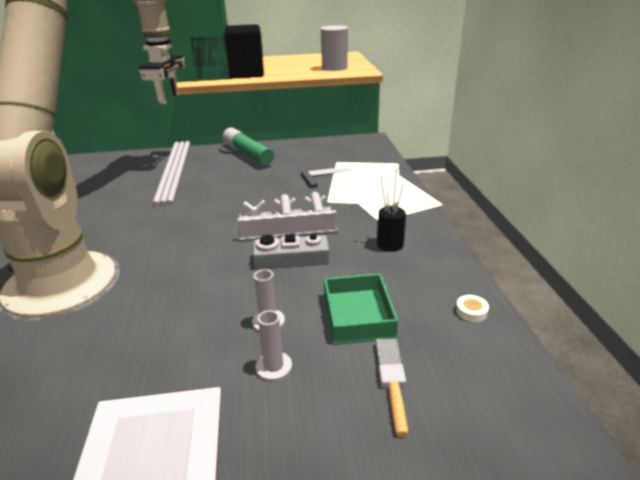

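The top view shows two upright pipes with flanges near (436,297) and (490,296), and offcuts in the two far cradles at (250,220) and (248,261). The rail is at column 287, so the jig's +y is the world's -y. The tray is at (440,212). The keys, far to near, are small, square and large, at (338,238), (337,263) and (335,289). The side view agrees, and no third pipe shows.

```bash
python3 - <<'E'
from h import *
p=snap('top'); im=cv2.cvtColor(p['pixels'],cv2.COLOR_RGB2BGR)
c=cv2.resize(im[195:330,215:355],None,fx=4.4,fy=4.4,interpolation=cv2.INTER_CUBIC)
d=cv2.resize(im[175:315,400:525],(None),fx=1.6,fy=1.6,interpolation=cv2.INTER_CUBIC)
out=np.zeros((594,800,3),np.uint8); out[:c.shape[0],:c.shape[1]]=c; out[:224,600:800]=d[:224,:200]
cv2.imwrite('pics/crop1.png',out)
h=cv2.cvtColor(im,cv2.COLOR_BGR2HSV)
m=cv2.inRange(h[150:280,380:500],(50,90,30),(90,255,255))
ct=max(cv2.findContours(m,0,2)[0],key=cv2.contourArea); r=cv2.minAreaRect(ct)
for q in cv2.boxPoints(r): print('tray',np.round(onz(p,q[0]+380,q[1]+150,46)))
E
```

```text
tray [ 587. -138.   46.]
tray [ 714. -142.   46.]
tray [ 711. -302.   46.]
tray [ 585. -295.   46.]
```

View pics/crop1.png

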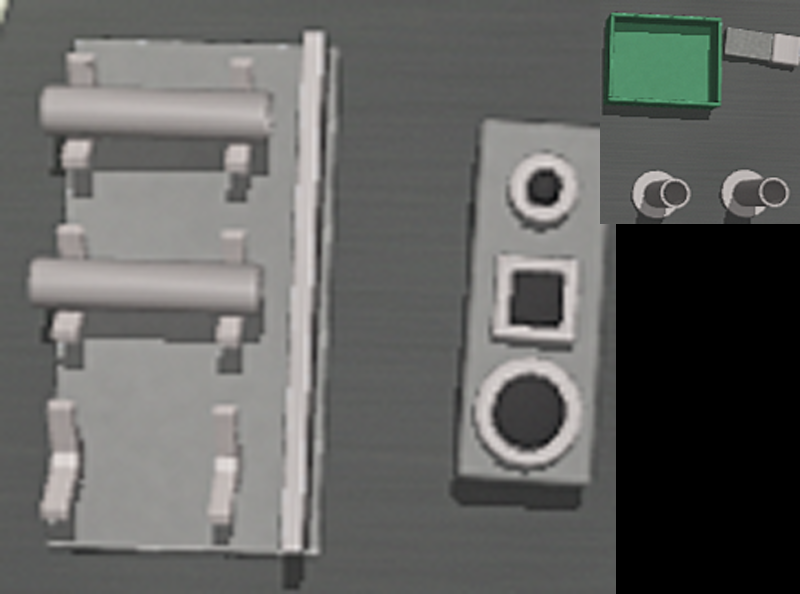

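```bash
python3 -m crank '[{"x":-0.06,"rz":0.18},{"x":-0.06,"rz":0.18},{"x":-0.06,"rz":0.18},{"x":-0.06,"rz":0.18},{"x":-0.06,"rz":0.18}]' 40
```

```text
schema error: expected keys fingers, x, y, z, rx, ry, rz
```

```bash
cat >> h.py <<'E'
def go(t,yaw=0.0,tilt=0.0):
    """shift (tool axes, mm) and rotvec from the present pose to TCP t; tool y at world angle yaw, tilt about tool y"""
    s=env.get_state(); C=R.from_quat(s['orientation'])
    T=R.from_matrix(np.array([[0,1,0],[1,0,0],[0,0,-1.]]).T)
    T=R.from_euler('z',yaw)*T*R.from_euler('y',tilt)
    d=np.array(t)-s['position']
    print('t',s['time_s'],'pos',np.round(s['position'],1),'cur-axes shift',np.round(C.inv().apply(d),1),'goal-axes shift',np.round(T.inv().apply(d),1),'rotvec',np.round((C.inv()*T).as_rotvec(),3),'gap',round(s['finger_gap'],3),'F',np.round(s['ft_force'],1),'q',np.round(s['qpos'],2))
E
python3 - <<'E'
from h import *
p=snap('top')
f=lambda u,v,z:np.round(onz(p,215+u/4.4,195+v/4.4,z),1)
for n,u,v,z in [('rail',314,32,62),('rail',291,552,62),('pl',75,40,10),('pl',48,545,10),('pl',318,552,10),('pl',337,47,10),('off0',42,107,50),('off0',270,113,50),('off1',32,282,50),('off1',260,288,50),('V2',64,462,27),('V2',225,468,27),('ks',543,187,67),('kq',538,299,67),('kl',529,411,67)]: print(n,f(u,v,z))
for n,u,v in [('p0',675,194),('p1',772,192)]: print(n,np.round(onz(p,400+(u-600)/1.6,175+v/1.6,120),1))
go([575,180,220],0.04)
E
```

```text
rail [659.2 112.7  62. ]
rail [409.5 113.8  62. ]
pl [661.6 238.5  10. ]
pl [407.7 238.1  10. ]
pl [408.1 104.6  10. ]
pl [661.8 104.8  10. ]
off0 [620.3 245.5  50. ]
off0 [620.5 133.7  50. ]
off1 [534.3 245.5  50. ]
off1 [534.6 134.9  50. ]
V2 [448.5 229.4  27. ]
V2 [447.8 150.5  27. ]
ks [585.6  -0.6  67. ]
kq [5.318e+02 5.000e-01 6.700e+01]
kl [478.6   3.5  67. ]
p0 [ 468.  -216.5  120. ]
p1 [ 473.8 -336.5  120. ]
t 1.3 pos [191.2 699.4 218.6] cur-axes shift [-507.2 -399.8   -1.4] goal-axes shift [-534.3  362.7   -1.4] rotvec [0.    0.    1.264] gap 1.0 F [0.  0.  0.6] q [-1.38  0.6  -0.    1.6   0.    0.94 -0.08]
```

```bash

python3 -m crank '[{"fingers":0.35,"x":0,"y":0,"z":0,"rx":0,"ry":0,"rz":0.186},{"fingers":0.35,"x":0,"y":0,"z":0,"rx":0,"ry":0,"rz":0.186},{"fingers":0.35,"x":0,"y":0,"z":0,"rx":0,"ry":0,"rz":0.186},{"fingers":0.35,"x":0,"y":0,"z":0,"rx":0,"ry":0,"rz":0.186},{"fingers":0.35,"x":0,"y":0,"z":0,"rx":0,"ry":0,"rz":0.186}]' 40
python3 -m crank '[{"fingers":0.35,"x":0,"y":0,"z":0,"rx":0,"ry":0,"rz":0.186},{"fingers":0.35,"x":0,"y":0,"z":0,"rx":0,"ry":0,"rz":0.186},{"fingers":0.35,"x":-0.04,"y":0.035,"z":0,"rx":0,"ry":0,"rz":0},{"fingers":0.35,"x":-0.04,"y":0.035,"z":0,"rx":0,"ry":0,"rz":0},{"fingers":0.35,"x":-0.04,"y":0.035,"z":0,"rx":0,"ry":0,"rz":0}]'
python3 -m crank '[{"fingers":0.35,"x":-0.04,"y":0.035,"z":0,"rx":0,"ry":0,"rz":0},{"fingers":0.35,"x":-0.04,"y":0.035,"z":0,"rx":0,"ry":0,"rz":0},{"fingers":0.35,"x":-0.04,"y":0.035,"z":0,"rx":0,"ry":0,"rz":0},{"fingers":0.35,"x":-0.04,"y":0.035,"z":0,"rx":0,"ry":0,"rz":0},{"fingers":0.35,"x":-0.04,"y":0.035,"z":0,"rx":0,"ry":0,"rz":0}]'
python3 -c "
from h import *
go([620,190,120])"
```

```text
time_s: 1.92
position: [191.1, 699.4, 218.7]
orientation: [0.566, 0.825, 0.0, -0.0]
ft_force: [0.2, -0.8, 0.2]
finger_gap: 0.652
finger_force: 0.0
time_s: 2.55
position: [297.2, 578.4, 218.7]
orientation: [0.706, 0.708, 0.0, 0.0]
ft_force: [0.3, 0.5, -0.3]
finger_gap: 0.648
finger_force: 0.0
time_s: 3.18
position: [472.8, 378.7, 218.9]
orientation: [0.706, 0.708, 0.0, -0.0]
ft_force: [0.8, -0.8, -0.5]
finger_gap: 0.648
finger_force: 0.0
t 3.175 pos [472.8 378.7 218.9] cur-axes shift [-189.1  146.7   98.8] goal-axes shift [-188.7  147.2   98.9] rotvec [ 0.    -0.     0.002] gap 0.648 F [ 0.8 -0.8 -0.5] q [-1.02  0.47  0.36  1.9  -0.23  0.81 -0.53]
```

```bash

python3 -m crank '[{"fingers":0.35,"x":-0.05,"y":0.037,"z":0,"rx":0,"ry":0,"rz":0},{"fingers":0.35,"x":-0.05,"y":0.037,"z":0.01,"rx":0,"ry":0,"rz":0},{"fingers":0.35,"x":-0.05,"y":0.037,"z":0.03,"rx":0,"ry":0,"rz":0},{"fingers":0.35,"x":-0.039,"y":0.036,"z":0.04,"rx":0,"ry":0,"rz":0.002},{"fingers":0.35,"x":0,"y":0,"z":0,"rx":0,"ry":0,"rz":0}]'
python3 - <<'E'
from h import *
go([620,190,30])
p=snap('wrist','w1.png')
print(p['eye'],[proj(p,[620.4,y,56]) for y in(135,190,245)])
for d in env.search_frame(p,'offcut0'): print(d)
E
```

```text
time_s: 3.8
position: [614.4, 193.5, 141.5]
orientation: [0.709, 0.705, -0.002, 0.0]
ft_force: [-0.7, 0.5, 0.8]
finger_gap: 0.645
finger_force: 0.0
t 3.8 pos [614.4 193.5 141.5] cur-axes shift [ -3.1   5.9 111.5] goal-axes shift [ -3.5   5.6 111.5] rotvec [-0.002  0.003 -0.006] gap 0.645 F [-0.7  0.5  0.8] q [-0.6   0.61  0.31  1.87 -0.27  0.7  -0.13]
[616.34609175 270.00920992 307.49268794] [(np.float64(329.4567467557472), np.float64(333.32165497963933)), (np.float64(329.3701844823973), np.float64(255.6452215414472)), (np.float64(329.272736106582), np.float64(168.20017204423232))]
{'location': [535.8, 207.9, 56.0], 'p': 0.93}
{'location': [620.1, 194.0, 56.3], 'p': 0.76}
```

View pics/w1.png

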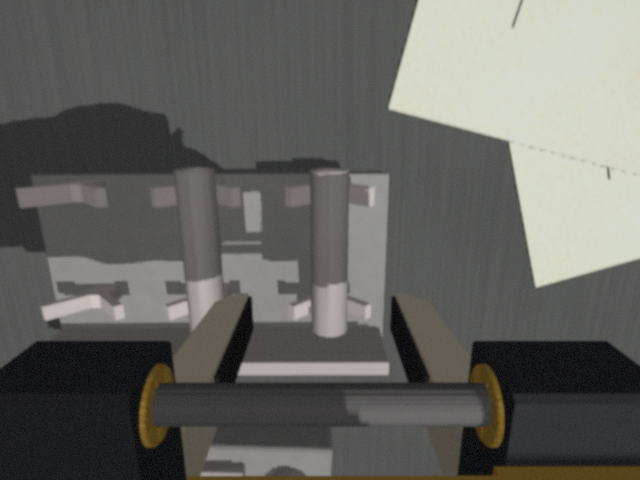

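Wrist view: offcut0's axis is at column 330, rows 170–335, which matches the prediction (329, 168–333). I'll descend on it.

```bash

python3 -m crank '[{"fingers":0.35,"x":-0.003,"y":0.006,"z":0.02,"rx":0,"ry":0,"rz":-0.006},{"fingers":0.35,"x":0,"y":0,"z":0.03,"rx":0,"ry":0,"rz":0},{"fingers":0.35,"x":0,"y":0,"z":0.03,"rx":0,"ry":0,"rz":0},{"fingers":0.35,"x":0,"y":0,"z":0.03,"rx":0,"ry":0,"rz":0},{"fingers":0.35,"x":0,"y":0,"z":0.0,"rx":0,"ry":0,"rz":0}]'
python3 -c "
from h import *
go([620,190,28])"
```

```text
time_s: 4.53
position: [617.4, 196.6, 31.9]
orientation: [0.704, 0.71, -0.001, -0.001]
ft_force: [-0.7, 0.5, -0.1]
finger_gap: 0.649
finger_force: 0.0
t 4.525 pos [617.4 196.6  31.9] cur-axes shift [-6.6  2.5  3.9] goal-axes shift [-6.6  2.6  3.9] rotvec [-0.003  0.001  0.008] gap 0.649 F [-0.7  0.5 -0.1] q [-0.54  0.76  0.23  1.92 -0.33  0.51 -0.07]
```

```bash

python3 -m crank '[{"fingers":0.35,"x":-0.006,"y":0.003,"z":0.004,"rx":0,"ry":0,"rz":0.008},{"fingers":0.35,"x":0,"y":0,"z":0,"rx":0,"ry":0,"rz":0},{"fingers":1,"x":0,"y":0,"z":0,"rx":0,"ry":0,"rz":0},{"fingers":1,"x":0,"y":0,"z":0,"rx":0,"ry":0,"rz":0},{"fingers":1,"x":0,"y":0,"z":0,"rx":0,"ry":0,"rz":0}]' 30
python3 -c "
from h import *
go([660,-219,150])"
```

```text
time_s: 5.15
position: [622.3, 189.9, 30.3]
orientation: [0.708, 0.706, 0.0, 0.0]
ft_force: [0.1, 0.6, 0.0]
finger_gap: 0.377
finger_force: 0.0
t 5.15 pos [622.3 189.9  30.3] cur-axes shift [-408.8   38.5 -119.8] goal-axes shift [-408.9   37.7 -119.7] rotvec [ 0.    -0.    -0.002] gap 0.377 F [0.1 0.6 0. ] q [-0.53  0.76  0.23  1.91 -0.33  0.5  -0.07]
```

```bash

python3 -m crank '[{"fingers":1,"x":0,"y":0,"z":0,"rx":0,"ry":0,"rz":0},{"fingers":1,"x":0,"y":0,"z":-0.03,"rx":0,"ry":0,"rz":0},{"fingers":1,"x":0,"y":0,"z":-0.04,"rx":0,"ry":0,"rz":0},{"fingers":1,"x":0,"y":0,"z":-0.04,"rx":0,"ry":0,"rz":0},{"fingers":1,"x":0,"y":0,"z":-0.03,"rx":0,"ry":0,"rz":0}]' 30
python3 -m crank '[{"fingers":1,"x":-0.05,"y":0.005,"z":0,"rx":0,"ry":0,"rz":0},{"fingers":1,"x":-0.055,"y":0.006,"z":0,"rx":0,"ry":0,"rz":0},{"fingers":1,"x":-0.055,"y":0.006,"z":0,"rx":0,"ry":0,"rz":0},{"fingers":1,"x":-0.055,"y":0.006,"z":0,"rx":0,"ry":0,"rz":0},{"fingers":1,"x":-0.055,"y":0.006,"z":0,"rx":0,"ry":0,"rz":0}]' 30
python3 -m crank '[{"fingers":1,"x":-0.055,"y":0.006,"z":0,"rx":0,"ry":0,"rz":0},{"fingers":1,"x":-0.055,"y":0.0,"z":0,"rx":0,"ry":0,"rz":0},{"fingers":1,"x":-0.028,"y":0,"z":0,"rx":0,"ry":0,"rz":0},{"fingers":1,"x":0,"y":0,"z":0,"rx":0,"ry":0,"rz":0},{"fingers":1,"x":0,"y":0,"z":0,"rx":0,"ry":0,"rz":0}]' 30
python3 -c "
from h import *
go([655,-219,15])"
```

```text
time_s: 5.78
position: [622.3, 189.7, 171.6]
orientation: [0.708, 0.706, 0.0, 0.0]
ft_force: [0.2, -0.3, -1.2]
finger_gap: 0.261
finger_force: 30.0
time_s: 6.4
position: [650.5, -82.0, 169.8]
orientation: [0.708, 0.707, -0.0, -0.0]
ft_force: [0.8, 1.1, -1.5]
finger_gap: 0.263
finger_force: 30.0
time_s: 7.02
position: [656.4, -217.2, 169.6]
orientation: [0.708, 0.707, 0.0, -0.001]
ft_force: [-0.2, 0.4, -2.3]
finger_gap: 0.266
finger_force: 30.0
t 7.025 pos [ 656.4 -217.2  169.6] cur-axes shift [ -2.   -1.3 154.6] goal-axes shift [ -1.8  -1.4 154.6] rotvec [-0.001 -0.001 -0.001] gap 0.266 F [-0.2  0.4 -2.3] q [ 0.05  0.62  0.3   1.74 -0.24  0.81  0.46]
```

```bash

python3 -m crank '[{"fingers":1,"x":-0.002,"y":0,"z":0.05,"rx":0,"ry":0,"rz":0},{"fingers":1,"x":0,"y":0,"z":0.05,"rx":0,"ry":0,"rz":0},{"fingers":1,"x":0,"y":0,"z":0.03,"rx":0,"ry":0,"rz":0},{"fingers":1,"x":0,"y":0,"z":0.02,"rx":0,"ry":0,"rz":0},{"fingers":1,"x":0,"y":0,"z":0.0,"rx":0,"ry":0,"rz":0}]' 30
python3 -m crank '[{"fingers":0.58,"x":0,"y":0,"z":0,"rx":0,"ry":0,"rz":0},{"fingers":0.58,"x":0,"y":0,"z":0,"rx":0,"ry":0,"rz":0},{"fingers":0.58,"x":0,"y":0,"z":-0.03,"rx":0,"ry":0,"rz":0},{"fingers":0.58,"x":0,"y":0,"z":-0.06,"rx":0,"ry":0,"rz":0},{"fingers":0.35,"x":0,"y":0,"z":-0.06,"rx":0,"ry":0,"rz":0}]' 30
python3 -m crank '[{"fingers":0.35,"x":0.05,"y":-0.01,"z":0,"rx":0,"ry":0,"rz":0},{"fingers":0.35,"x":0.055,"y":-0.015,"z":0,"rx":0,"ry":0,"rz":0},{"fingers":0.35,"x":0.055,"y":-0.015,"z":0,"rx":0,"ry":0,"rz":0},{"fingers":0.35,"x":0.055,"y":-0.015,"z":0,"rx":0,"ry":0,"rz":0},{"fingers":0.35,"x":0.055,"y":-0.015,"z":0,"rx":0,"ry":0,"rz":0}]' 30
python3 -m crank '[{"fingers":0.35,"x":0.055,"y":-0.02,"z":0,"rx":0,"ry":0,"rz":0},{"fingers":0.35,"x":0.055,"y":-0.02,"z":0,"rx":0,"ry":0,"rz":0},{"fingers":0.35,"x":0.028,"y":-0.01,"z":0,"rx":0,"ry":0,"rz":0},{"fingers":0.35,"x":0,"y":0,"z":0,"rx":0,"ry":0,"rz":0},{"fingers":0.35,"x":0,"y":0,"z":0,"rx":0,"ry":0,"rz":0}]' 30
python3 -c "
from h import *
go([535,190,29])
p=snap('top')
for n in('offcut0','pipe0'): print([(np.round(d['location']),round(d['p'],2)) for d in env.search_frame(p,n)])
"
```

```text
time_s: 7.65
position: [656.1, -219.1, 18.8]
orientation: [0.707, 0.707, -0.0, -0.001]
ft_force: [0.2, 0.7, -0.6]
finger_gap: 0.26
finger_force: 30.0
time_s: 8.28
position: [656.4, -220.5, 172.6]
orientation: [0.708, 0.706, 0.0, 0.0]
ft_force: [2.2, -0.2, 0.9]
finger_gap: 0.483
finger_force: 0.0
time_s: 8.9
position: [586.8, 51.5, 171.3]
orientation: [0.708, 0.706, 0.001, 0.001]
ft_force: [0.5, 1.0, -0.2]
finger_gap: 0.652
finger_force: 0.0
time_s: 9.52
position: [537.8, 187.0, 170.7]
orientation: [0.708, 0.706, 0.001, 0.0]
ft_force: [1.1, -0.2, 0.5]
finger_gap: 0.648
finger_force: 0.0
t 9.525 pos [537.8 187.  170.7] cur-axes shift [  3.   -3.  141.7] goal-axes shift [  3.   -2.8 141.7] rotvec [ 0.001 -0.    -0.003] gap 0.648 F [ 1.1 -0.2  0.5] q [-0.67  0.49  0.34  2.02 -0.26  0.66 -0.17]
[(array([ 658., -218.,   29.]), 0.98), (array([532., 162.,  55.]), 0.8), (array([553.,   2.,  46.]), 0.3)]
[(array([ 470., -207.,   28.]), 0.9), (array([ 477., -328.,   42.]), 0.61)]
```

```bash

python3 -m crank '[{"fingers":0.35,"x":0.003,"y":-0.003,"z":0.04,"rx":0,"ry":0,"rz":-0.003},{"fingers":0.35,"x":0,"y":0,"z":0.04,"rx":0,"ry":0,"rz":0},{"fingers":0.35,"x":0,"y":0,"z":0.04,"rx":0,"ry":0,"rz":0},{"fingers":0.35,"x":0,"y":0,"z":0.02,"rx":0,"ry":0,"rz":0},{"fingers":0.35,"x":0,"y":0,"z":0.0,"rx":0,"ry":0,"rz":0}]'
python3 -m crank '[{"fingers":1,"x":0,"y":0,"z":0,"rx":0,"ry":0,"rz":0},{"fingers":1,"x":0,"y":0,"z":0,"rx":0,"ry":0,"rz":0},{"fingers":1,"x":0,"y":0,"z":0,"rx":0,"ry":0,"rz":0},{"fingers":1,"x":0,"y":0,"z":0,"rx":0,"ry":0,"rz":0},{"fingers":1,"x":0,"y":0,"z":-0.02,"rx":0,"ry":0,"rz":0}]' 30
python3 -c "
from h import *
go([632,-219,170])"
```

```text
time_s: 10.3
position: [534.0, 189.3, 28.7]
orientation: [0.707, 0.707, -0.001, -0.0]
ft_force: [0.3, 0.0, -0.6]
finger_gap: 0.65
finger_force: 0.0
time_s: 10.92
position: [533.6, 190.7, 49.3]
orientation: [0.707, 0.708, -0.001, -0.0]
ft_force: [0.3, -0.0, -1.9]
finger_gap: 0.262
finger_force: 30.0
t 10.925 pos [533.6 190.7  49.3] cur-axes shift [-409.9   97.7 -120.5] goal-axes shift [-409.7   98.4 -120.7] rotvec [-0.002  0.001  0.001] gap 0.262 F [ 0.3 -0.  -1.9] q [-0.59  0.67  0.22  2.1  -0.35  0.41 -0.09]
```

```bash

python3 -m crank '[{"fingers":1,"x":0,"y":0,"z":-0.04,"rx":0,"ry":0,"rz":0},{"fingers":1,"x":0,"y":0,"z":-0.04,"rx":0,"ry":0,"rz":0},{"fingers":1,"x":0,"y":0,"z":-0.04,"rx":0,"ry":0,"rz":0},{"fingers":1,"x":-0.05,"y":0.012,"z":0,"rx":0,"ry":0,"rz":0},{"fingers":1,"x":-0.05,"y":0.012,"z":0,"rx":0,"ry":0,"rz":0}]' 30
python3 -m crank '[{"fingers":1,"x":-0.05,"y":0.012,"z":0,"rx":0,"ry":0,"rz":0},{"fingers":1,"x":-0.052,"y":0.012,"z":0,"rx":0,"ry":0,"rz":0},{"fingers":1,"x":-0.052,"y":0.012,"z":0,"rx":0,"ry":0,"rz":0},{"fingers":1,"x":-0.052,"y":0.012,"z":0,"rx":0,"ry":0,"rz":0},{"fingers":1,"x":-0.052,"y":0.012,"z":0,"rx":0,"ry":0,"rz":0}]' 30
python3 -m crank '[{"fingers":1,"x":-0.052,"y":0.014,"z":0,"rx":0,"ry":0,"rz":0},{"fingers":1,"x":0,"y":0,"z":0.03,"rx":0,"ry":0,"rz":0},{"fingers":1,"x":0,"y":0,"z":0.03,"rx":0,"ry":0,"rz":0},{"fingers":1,"x":0,"y":0,"z":0,"rx":0,"ry":0,"rz":0},{"fingers":1,"x":0,"y":0,"z":0,"rx":0,"ry":0,"rz":0}]' 30
python3 -c "
from h import *
go([632,-219,34])"
```

```text
time_s: 11.55
position: [558.5, 90.8, 170.7]
orientation: [0.706, 0.708, 0.001, 0.0]
ft_force: [0.3, -0.1, -1.6]
finger_gap: 0.264
finger_force: 30.0
time_s: 12.18
position: [618.6, -168.5, 169.9]
orientation: [0.707, 0.708, 0.0, -0.0]
ft_force: [-0.0, 0.9, -2.4]
finger_gap: 0.262
finger_force: 30.0
time_s: 12.8
position: [633.0, -219.1, 110.8]
orientation: [0.707, 0.708, 0.0, 0.0]
ft_force: [-1.1, -0.3, -0.9]
finger_gap: 0.265
finger_force: 30.0
t 12.8 pos [ 633.  -219.1  110.8] cur-axes shift [ 0.1 -1.  76.8] goal-axes shift [ 0.1 -1.  76.8] rotvec [0.001 0.    0.001] gap 0.265 F [-1.1 -0.3 -0.9] q [ 0.07  0.67  0.28  1.83 -0.28  0.68  0.51]
```

```bash

python3 -m crank '[{"fingers":1,"x":0,"y":-0.001,"z":0.03,"rx":0,"ry":0,"rz":0},{"fingers":1,"x":0,"y":0,"z":0.03,"rx":0,"ry":0,"rz":0},{"fingers":1,"x":0,"y":0,"z":0.017,"rx":0,"ry":0,"rz":0},{"fingers":1,"x":0,"y":0,"z":0,"rx":0,"ry":0,"rz":0},{"fingers":0.6,"x":0,"y":0,"z":0,"rx":0,"ry":0,"rz":0}]' 30
python3 -m crank '[{"fingers":0.6,"x":0,"y":0,"z":0,"rx":0,"ry":0,"rz":0},{"fingers":0.6,"x":0,"y":0,"z":-0.05,"rx":0,"ry":0,"rz":0},{"fingers":0.3,"x":0,"y":0,"z":-0.06,"rx":0,"ry":0,"rz":0},{"fingers":0.3,"x":0,"y":0,"z":-0.06,"rx":0,"ry":0,"rz":0},{"fingers":0.3,"x":0,"y":0,"z":-0.06,"rx":0,"ry":0,"rz":0}]' 30
python3 -m crank '[{"fingers":0.3,"x":-0.04,"y":-0.032,"z":0,"rx":0,"ry":0,"rz":0},{"fingers":0.3,"x":-0.04,"y":-0.032,"z":0,"rx":0,"ry":0,"rz":0},{"fingers":0.3,"x":-0.04,"y":-0.032,"z":0,"rx":0,"ry":0,"rz":0},{"fingers":0.3,"x":-0.04,"y":-0.032,"z":0,"rx":0,"ry":0,"rz":0},{"fingers":0.3,"x":-0.04,"y":-0.03,"z":0,"rx":0,"ry":0,"rz":0}]' 30
python3 -m crank '[{"fingers":0.3,"x":0,"y":0,"z":0,"rx":0,"ry":0.18,"rz":0},{"fingers":0.3,"x":0,"y":0,"z":0,"rx":0,"ry":0.18,"rz":0},{"fingers":0.3,"x":0,"y":0,"z":0,"rx":0,"ry":0.18,"rz":0},{"fingers":0.3,"x":0,"y":0,"z":0,"rx":0,"ry":0.18,"rz":0},{"fingers":0.3,"x":0,"y":0,"z":0,"rx":0,"ry":0.18,"rz":0}]' 30
python3 -c "
from h import *
go([474,-420,200],0,1.571)
p=snap('top')
for n in('offcut0','pipe0'): print([(np.round(d['location']),round(d['p'],2)) for d in env.search_frame(p,n)])
"
```

```text
time_s: 13.42
position: [632.5, -219.5, 34.3]
orientation: [0.707, 0.707, 0.0, 0.001]
ft_force: [0.1, -0.4, 0.4]
finger_gap: 0.325
finger_force: 0.0
time_s: 14.05
position: [631.5, -219.0, 266.1]
orientation: [0.707, 0.707, 0.0, 0.001]
ft_force: [0.4, -0.2, -0.5]
finger_gap: 0.669
finger_force: 0.0
time_s: 14.68
position: [472.7, -420.5, 264.1]
orientation: [0.707, 0.707, 0.0, 0.001]
ft_force: [0.4, -0.1, -0.1]
finger_gap: 0.704
finger_force: 0.0
time_s: 15.3
position: [473.7, -420.2, 264.4]
orientation: [0.636, 0.637, 0.309, -0.308]
ft_force: [0.7, -0.2, -0.2]
finger_gap: 0.699
finger_force: 0.0
t 15.3 pos [ 473.7 -420.2  264.4] cur-axes shift [-50.4   0.1  40. ] goal-axes shift [-64.4   0.3   0.2] rotvec [0.    0.667 0.002] gap 0.699 F [ 0.7 -0.2 -0.2] q [ 0.82  0.82  0.16  1.38 -0.58  1.76  1.11]
[(array([ 623., -217.,   27.]), 0.86), (array([ 657., -218.,   30.]), 0.66)]
[(array([ 472., -330.,   40.]), 0.81), (array([ 468., -205.,   27.]), 0.68)]
```

```bash

python3 -m crank '[{"fingers":0.3,"x":0,"y":0,"z":0,"rx":0,"ry":0.167,"rz":0},{"fingers":0.3,"x":0,"y":0,"z":0,"rx":0,"ry":0.167,"rz":0},{"fingers":0.3,"x":0,"y":0,"z":0,"rx":0,"ry":0.167,"rz":0},{"fingers":0.3,"x":0,"y":0,"z":0,"rx":0,"ry":0.167,"rz":0},{"fingers":0.3,"x":0,"y":0,"z":0,"rx":0,"ry":0,"rz":0}]' 30
python3 -c "
from h import *
go([474,-420,200],0,1.571)
p=snap('side','s2.png')"
```

```text
time_s: 16.08
position: [477.2, -410.0, 243.4]
orientation: [0.543, 0.538, 0.445, -0.467]
ft_force: [-0.3, 0.5, -0.4]
finger_gap: 0.7
finger_force: 0.0
t 16.075 pos [ 477.2 -410.   243.4] cur-axes shift [-44.5  -2.1  -2.5] goal-axes shift [-43.4  -3.2 -10. ] rotvec [-0.016  0.169 -0.027] gap 0.7 F [-0.3  0.5 -0.4] q [ 1.26  1.16 -0.73  1.24 -0.39  1.86  0.6 ]
```

```bash
python3 -m crank '[{"fingers":0.3,"x":0,"y":0,"z":0,"rx":0.016,"ry":-0.175,"rz":0.02},{"fingers":0.3,"x":0,"y":0,"z":0,"rx":0,"ry":-0.175,"rz":0},{"fingers":0.3,"x":0,"y":0,"z":0,"rx":0,"ry":0,"rz":0},{"fingers":0.3,"x":0,"y":0,"z":0,"rx":0,"ry":0,"rz":0}]' 30
python3 - <<'E'
from h import *
go([474,-410,101],0,1.05)
p=snap('top'); im=cv2.cvtColor(p['pixels'],cv2.COLOR_RGB2BGR)
q=snap('side'); jm=cv2.cvtColor(q['pixels'],cv2.COLOR_RGB2BGR)
w=snap('wrist'); wm=cv2.cvtColor(w['pixels'],cv2.COLOR_RGB2BGR)
out=np.zeros((560,800,3),np.uint8)
out[:300,:420]=cv2.resize(im[270:320,420:490+20][:, :70],(420,300),interpolation=cv2.INTER_CUBIC)
out[:300,420:800]=cv2.resize(im[270:320,470:533],(380,300),interpolation=cv2.INTER_CUBIC)
out[300:560,:340]=cv2.resize(wm,(340,260)); out[300:560,400:600]=cv2.resize(jm[260:390,230:330],(200,260))
cv2.imwrite('pics/c2.png',out)
for X in ([474,-336,120],[474,-336,0],[468,-216,120],[468,-216,0]): print(np.round(proj(p,X),1),np.round(proj(q,X),1),np.round(proj(w,X),1))
E
```

```text
time_s: 16.62
position: [477.9, -410.0, 248.4]
orientation: [0.614, 0.612, 0.331, -0.372]
ft_force: [0.2, 0.8, -0.2]
finger_gap: 0.7
finger_force: 0.0
t 16.625 pos [ 477.9 -410.   248.4] cur-axes shift [-127.2    3.9   74.4] goal-axes shift [-127.9   -3.9   73.3] rotvec [-0.049  0.008 -0.033] gap 0.7 F [ 0.2  0.8 -0.2] q [ 1.21  0.98 -0.69  1.29 -0.22  1.71  0.62]
[507.2 294.9] [267.1 315. ] [326.7 323.9]
[488.2 295.8] [272.7 366.1] [332.  390.9]
[446.6 296.2] [261.5 273.5] [322.5 220.5]
[433.8 297. ] [266.8 321.9] [327.7 294.3]
```

View pics/c2.png

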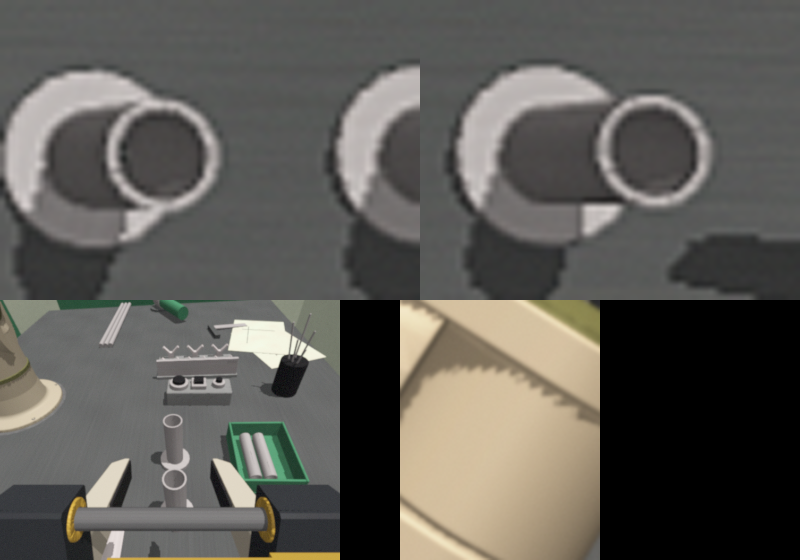

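```bash
python3 -c "
from h import *
go([473.5,-386.6,85.8],0,1.05)
go([473.5,-321.5,48.5],0,1.05)"
```

```text
t 16.775 pos [ 477.3 -410.4  245.6] cur-axes shift [-126.5    5.4  100.5] goal-axes shift [-126.8   -3.8  100.2] rotvec [-0.048  0.003 -0.034] gap 0.7 F [-0.6 -0.  -0.4] q [ 1.22  0.99 -0.69  1.29 -0.22  1.71  0.62]
t 16.775 pos [ 477.3 -410.4  245.6] cur-axes shift [-126.2    9.   175.4] goal-axes shift [-126.8   -3.8  175.2] rotvec [-0.048  0.003 -0.034] gap 0.7 F [-0.6 -0.  -0.4] q [ 1.22  0.99 -0.69  1.29 -0.22  1.71  0.62]
```

```bash
python3 -m crank '[{"fingers":0.3,"x":0,"y":0,"z":0,"rx":-0.048,"ry":0.003,"rz":-0.034},{"fingers":0.3,"x":-0.042,"y":-0.001,"z":0.033,"rx":0,"ry":0,"rz":0},{"fingers":0.3,"x":-0.042,"y":-0.001,"z":0.033,"rx":0,"ry":0,"rz":0},{"fingers":0.3,"x":-0.042,"y":-0.001,"z":0.033,"rx":0,"ry":0,"rz":0},{"fingers":0.3,"x":0,"y":0,"z":0,"rx":0,"ry":0,"rz":0}]' 30
python3 -c "
from h import *
go([473.5,-321.5,48.5],0,1.05)"
```

```text
time_s: 17.4
position: [472.7, -385.5, 83.4]
orientation: [0.611, 0.61, 0.355, -0.358]
ft_force: [0.1, -0.2, 0.7]
finger_gap: 0.699
finger_force: 0.0
t 17.4 pos [ 472.7 -385.5   83.4] cur-axes shift [ 1.1  0.9 72.9] goal-axes shift [ 1.6  0.8 72.9] rotvec [-0.003 -0.007 -0.004] gap 0.699 F [ 0.1 -0.2  0.7] q [ 1.23  1.15 -0.67  1.42 -0.16  1.46  0.74]
```

Reachable. Now I'll advance, grip and lift.

```bash
python3 -m crank '[{"fingers":0.3,"x":0.001,"y":0.001,"z":0.025,"rx":-0.003,"ry":-0.007,"rz":-0.004},{"fingers":0.3,"x":0,"y":0,"z":0.025,"rx":0,"ry":0,"rz":0},{"fingers":0.3,"x":0,"y":0,"z":0.023,"rx":0,"ry":0,"rz":0},{"fingers":0.3,"x":0,"y":0,"z":0,"rx":0,"ry":0,"rz":0},{"fingers":1,"x":0,"y":0,"z":0,"rx":0,"ry":0,"rz":0}]' 50
python3 -m crank '[{"fingers":1,"x":0,"y":0,"z":0,"rx":0,"ry":0,"rz":0},{"fingers":1,"x":0,"y":0,"z":0,"rx":0,"ry":0,"rz":0},{"fingers":1,"x":0,"y":0,"z":0,"rx":0,"ry":0,"rz":0}]' 50
python3 -c "
from h import *
go([473.5,-410,250],0,1.05)
p=snap('wrist','w3.png')"
```

```text
time_s: 18.02
position: [476.7, -324.9, 53.3]
orientation: [0.612, 0.614, 0.354, -0.349]
ft_force: [0.5, -1.0, 0.1]
finger_gap: 0.636
finger_force: 0.0
time_s: 18.4
position: [475.7, -323.6, 52.3]
orientation: [0.612, 0.614, 0.354, -0.351]
ft_force: [-2.6, -1.4, 3.1]
finger_gap: 0.376
finger_force: 50.0
t 18.4 pos [ 475.7 -323.6   52.3] cur-axes shift [ 127.4   -1.1 -174.1] goal-axes shift [ 128.5   -2.2 -173.3] rotvec [0.003 0.006 0.005] gap 0.376 F [-2.6 -1.4  3.1] q [ 1.21  1.15 -0.68  1.55 -0.17  1.29  0.75]
```

View pics/w3.png

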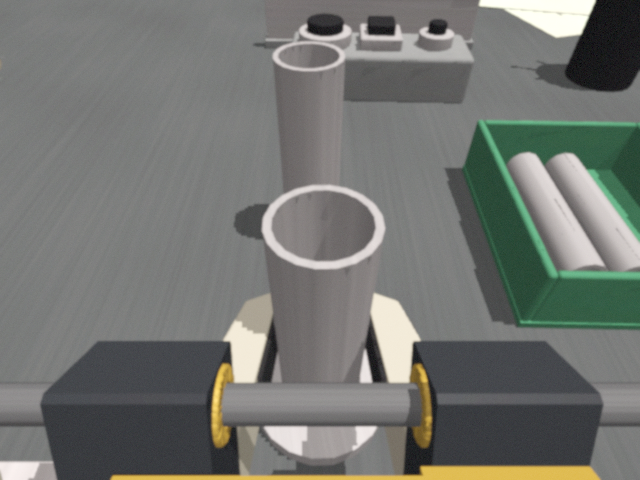

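The pipe is gripped at about 62 mm from its flange, with its mouth at (323,225). Both offcuts lie in the tray. I'll lift it and turn it over.

```bash
python3 -m crank '[{"fingers":1,"x":0.026,"y":0,"z":-0.015,"rx":0,"ry":0,"rz":0},{"fingers":1,"x":0.035,"y":0,"z":-0.02,"rx":0,"ry":0,"rz":0},{"fingers":1,"x":0.043,"y":0,"z":-0.025,"rx":0,"ry":0,"rz":0},{"fingers":1,"x":0.043,"y":0,"z":-0.025,"rx":0,"ry":0,"rz":0},{"fingers":1,"x":0.043,"y":0,"z":-0.025,"rx":0,"ry":0,"rz":0}]' 60
python3 -m crank '[{"fingers":1,"x":0,"y":0,"z":0,"rx":0,"ry":-0.1,"rz":0},{"fingers":1,"x":0,"y":0,"z":0,"rx":0,"ry":-0.17,"rz":0},{"fingers":1,"x":0,"y":0,"z":0,"rx":0,"ry":-0.17,"rz":0},{"fingers":1,"x":0,"y":0,"z":0,"rx":0,"ry":-0.17,"rz":0},{"fingers":1,"x":0,"y":0,"z":0,"rx":0,"ry":-0.17,"rz":0}]' 60
python3 -m crank '[{"fingers":1,"x":0,"y":0,"z":0,"rx":0,"ry":-0.17,"rz":0},{"fingers":1,"x":0,"y":0,"z":0,"rx":0,"ry":-0.17,"rz":0},{"fingers":1,"x":0,"y":0,"z":0,"rx":0,"ry":-0.17,"rz":0},{"fingers":1,"x":0,"y":0,"z":0,"rx":0,"ry":-0.17,"rz":0},{"fingers":1,"x":0,"y":0,"z":0,"rx":0,"ry":-0.11,"rz":0}]' 60
python3 - <<'E'
from h import *
go([535,200,250],0,-0.521)
w=snap('side','s4.png'); top=snap('top')
for n in('offcut0','pipe0'): print([(np.round(d['location']),round(d['p'],2)) for d in env.search_frame(top,n)])
E
```

```text
time_s: 19.08
position: [474.6, -322.9, 272.4]
orientation: [0.612, 0.614, 0.354, -0.35]
ft_force: [0.8, -0.0, -4.7]
finger_gap: 0.377
finger_force: 60.0
time_s: 19.7
position: [474.8, -322.9, 271.9]
orientation: [0.701, 0.701, 0.094, -0.088]
ft_force: [-0.5, -0.3, -4.2]
finger_gap: 0.376
finger_force: 60.0
time_s: 20.32
position: [475.1, -320.8, 271.7]
orientation: [0.682, 0.683, -0.182, 0.188]
ft_force: [-0.1, 0.3, -4.7]
finger_gap: 0.378
finger_force: 60.0
t 20.325 pos [ 475.1 -320.8  271.7] cur-axes shift [ 460.4   61.2 -244. ] goal-axes shift [ 462.5   59.9 -240.5] rotvec [ 0.008  0.009 -0.001] gap 0.378 F [-0.1  0.3 -4.7] q [ 0.44  0.33 -0.32  2.09  0.88  0.86 -0.5 ]
[(array([ 626., -218.,   28.]), 0.95), (array([ 658., -222.,   29.]), 0.76)]
[(array([ 476., -362.,  301.]), 0.97), (array([659., 485.,  10.]), 0.71), (array([587.,   1.,  70.]), 0.58), (array([ 466., -188.,   10.]), 0.41)]
```

View pics/s4.png

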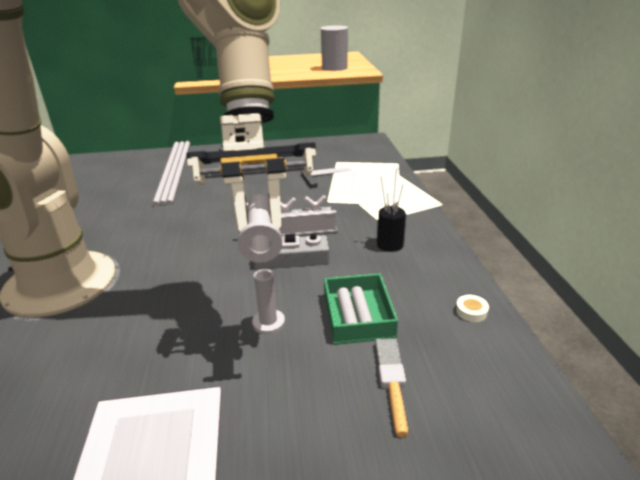

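```bash
python3 -m crank '[{"fingers":1,"x":0.025,"y":0.008,"z":-0.015,"rx":0,"ry":0,"rz":0},{"fingers":1,"x":0.04,"y":0.014,"z":-0.023,"rx":0,"ry":0,"rz":0},{"fingers":1,"x":0.04,"y":0.014,"z":-0.023,"rx":0,"ry":0,"rz":0},{"fingers":1,"x":0.04,"y":0.014,"z":-0.023,"rx":0,"ry":0,"rz":0},{"fingers":1,"x":0.04,"y":0.014,"z":-0.023,"rx":0,"ry":0,"rz":0}]' 60
python3 -m crank '[{"fingers":1,"x":0.04,"y":0.014,"z":-0.023,"rx":0,"ry":0,"rz":0},{"fingers":1,"x":0.04,"y":0.014,"z":-0.023,"rx":0,"ry":0,"rz":0},{"fingers":1,"x":0.04,"y":0.014,"z":-0.023,"rx":0,"ry":0,"rz":0},{"fingers":1,"x":0.04,"y":0.014,"z":-0.023,"rx":0,"ry":0,"rz":0},{"fingers":1,"x":0.04,"y":0.014,"z":-0.023,"rx":0,"ry":0,"rz":0}]' 60
python3 -m crank '[{"fingers":1,"x":0.04,"y":0.01,"z":-0.02,"rx":0,"ry":0,"rz":0},{"fingers":1,"x":0,"y":0,"z":0,"rx":0,"ry":0,"rz":0}]' 60
python3 -c "
from h import *
go([620,180.5,135],0,-.529)"
```

```text
time_s: 21.15
position: [539.2, -109.0, 271.6]
orientation: [0.685, 0.681, -0.181, 0.184]
ft_force: [1.2, -0.5, -3.7]
finger_gap: 0.38
finger_force: 60.0
time_s: 21.78
position: [609.9, 121.5, 270.6]
orientation: [0.685, 0.681, -0.182, 0.184]
ft_force: [0.9, -0.2, -4.9]
finger_gap: 0.374
finger_force: 60.0
time_s: 22.02
position: [619.6, 169.5, 266.8]
orientation: [0.683, 0.684, -0.181, 0.183]
ft_force: [-0.7, -0.5, -3.8]
finger_gap: 0.372
finger_force: 60.0
t 22.025 pos [619.6 169.5 266.8] cur-axes shift [7.510e+01 1.000e-01 1.088e+02] goal-axes shift [ 76.    0.4 108.2] rotvec [ 0.003 -0.009 -0.   ] gap 0.372 F [-0.7 -0.5 -3.8] q [-0.28  0.62 -0.5   1.62  0.66  1.41 -1.  ]
```

```bash
python3 -m crank '[{"fingers":1,"x":0.019,"y":0,"z":0.027,"rx":0.003,"ry":-0.009,"rz":0},{"fingers":1,"x":0.019,"y":0,"z":0.027,"rx":0,"ry":0,"rz":0},{"fingers":1,"x":0.019,"y":0,"z":0.027,"rx":0,"ry":0,"rz":0},{"fingers":1,"x":0.019,"y":0,"z":0.027,"rx":0,"ry":0,"rz":0},{"fingers":1,"x":0,"y":0,"z":0,"rx":0,"ry":0,"rz":0}]' 60
python3 - <<'E'
from h import *
go([620,180.5,70],0,-.529)
p=snap('top'); im=cv2.cvtColor(p['pixels'],cv2.COLOR_RGB2BGR)
q=snap('side'); jm=cv2.cvtColor(q['pixels'],cv2.COLOR_RGB2BGR)
out=np.hstack([cv2.resize(im[190:310,220:310],(390,520),interpolation=cv2.INTER_CUBIC),cv2.resize(jm[150:280,220:320],(400,520),interpolation=cv2.INTER_CUBIC)])
cv2.imwrite('pics/c5.png',out)
E
```

```text
time_s: 22.65
position: [619.1, 174.2, 134.3]
orientation: [0.683, 0.68, -0.188, 0.186]
ft_force: [0.7, -0.5, -2.9]
finger_gap: 0.377
finger_force: 60.0
t 22.65 pos [619.1 174.2 134.3] cur-axes shift [38.3  0.9 52.1] goal-axes shift [37.9  0.9 52.4] rotvec [-0.004  0.007 -0.003] gap 0.377 F [ 0.7 -0.5 -2.9] q [-0.31  0.76 -0.46  1.71  0.75  1.25 -1.16]
```

View pics/c5.png

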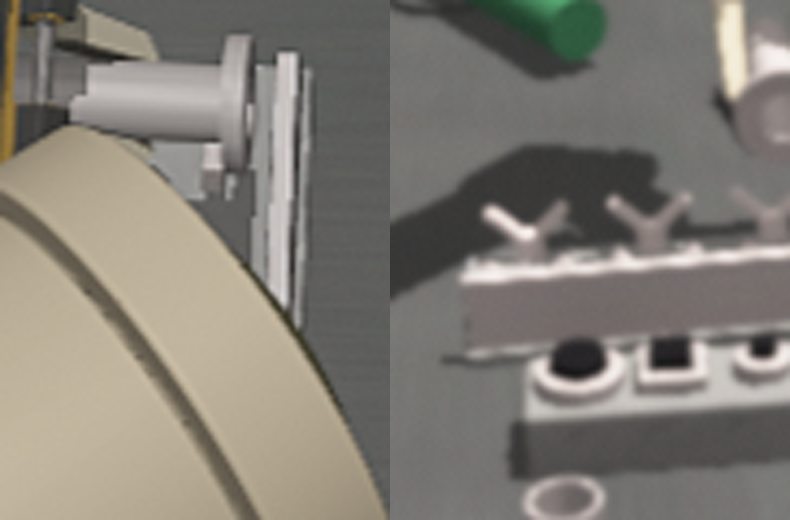

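The top crop shows the level pipe above the far cradle, with its flange's outer face near px (277.7,213). I'll check that against the expected position.

```bash
python3 - <<'E'
from h import *
p=snap('top')
print(onz(p,277.7,213,150), onz(p,220+72/4.333,213,150))
E
python3 -m crank '[{"fingers":1,"x":0.013,"y":0.001,"z":0.013,"rx":-0.004,"ry":0.007,"rz":-0.003},{"fingers":1,"x":0.0125,"y":0,"z":0.02,"rx":0,"ry":0,"rz":0},{"fingers":1,"x":0.0125,"y":0,"z":0.02,"rx":0,"ry":0,"rz":0},{"fingers":1,"x":0,"y":0,"z":0,"rx":0,"ry":0,"rz":0}]' 60
python3 -c "
from h import *
go([620,180.5,35.5],0,-.529)"
```

```text
[620.2139773  122.04242656 150.        ] [617.90355521 202.76584493 150.        ]
time_s: 23.3
position: [619.4, 182.1, 68.6]
orientation: [0.681, 0.683, -0.185, 0.186]
ft_force: [-0.8, -0.8, -3.2]
finger_gap: 0.379
finger_force: 60.0
t 23.3 pos [619.4 182.1  68.6] cur-axes shift [15.3  0.5 29.4] goal-axes shift [15.3  0.6 29.4] rotvec [0.003 0.002 0.002] gap 0.379 F [-0.8 -0.8 -3.2] q [-0.33  0.85 -0.44  1.73  0.8   1.17 -1.23]
```

```bash
python3 -m crank '[{"fingers":1,"x":0.007,"y":0.0005,"z":0.013,"rx":0,"ry":0,"rz":0},{"fingers":1,"x":0.005,"y":0,"z":0.01,"rx":0,"ry":0,"rz":0},{"fingers":1,"x":0,"y":0,"z":0,"rx":0,"ry":0,"rz":0},{"fingers":1,"x":0.001,"y":0,"z":0.002,"rx":0,"ry":0,"rz":0},{"fingers":1,"x":0,"y":0,"z":0,"rx":0,"ry":0,"rz":0}]' 60
python3 -c "
from h import *
go([620,180.5,35.5],0,-.529)"
```

```text
time_s: 23.92
position: [621.6, 181.5, 43.6]
orientation: [0.682, 0.683, -0.182, 0.187]
ft_force: [-0.4, -0.1, -3.6]
finger_gap: 0.377
finger_force: 60.0
t 23.925 pos [621.6 181.5  43.6] cur-axes shift [ 3.2 -1.7  7.5] goal-axes shift [ 3.3 -1.6  7.5] rotvec [ 0.007 -0.001 -0.001] gap 0.377 F [-0.4 -0.1 -3.6] q [-0.34  0.88 -0.43  1.74  0.83  1.14 -1.26]
```

```bash
python3 -m crank '[{"fingers":1,"x":0.002,"y":-0.0015,"z":0.003,"rx":0,"ry":0,"rz":0},{"fingers":1,"x":0,"y":0,"z":0,"rx":0,"ry":0,"rz":0},{"fingers":1,"x":0.001,"y":0,"z":0.002,"rx":0,"ry":0,"rz":0},{"fingers":1,"x":0,"y":0,"z":0,"rx":0,"ry":0,"rz":0}]' 60
python3 -m crank '[{"fingers":1,"x":0.001,"y":0,"z":0.002,"rx":0,"ry":0,"rz":0},{"fingers":1,"x":0,"y":0,"z":0,"rx":0,"ry":0,"rz":0},{"fingers":1,"x":0,"y":0,"z":0,"rx":0,"ry":0,"rz":0}]' 60
python3 -c "
from h import *
go([620,180.5,35.5],0,-.529)"
```

```text
time_s: 24.42
position: [620.1, 181.5, 37.4]
orientation: [0.682, 0.683, -0.183, 0.187]
ft_force: [-0.5, -0.3, -2.9]
finger_gap: 0.38
finger_force: 60.0
time_s: 24.8
position: [620.1, 181.5, 37.1]
orientation: [0.682, 0.683, -0.183, 0.188]
ft_force: [-3.6, 1.7, 9.9]
finger_gap: 0.377
finger_force: 60.0
t 24.8 pos [620.1 181.5  37.1] cur-axes shift [-0.  -0.1  1.9] goal-axes shift [-0.1 -0.1  1.9] rotvec [ 0.007  0.001 -0.001] gap 0.377 F [-3.6  1.7  9.9] q [-0.34  0.88 -0.42  1.74  0.83  1.13 -1.27]
```

```bash
python3 -m crank '[{"fingers":0.4,"x":0,"y":0,"z":0,"rx":0,"ry":0,"rz":0},{"fingers":0.4,"x":0,"y":0,"z":0,"rx":0,"ry":0,"rz":0},{"fingers":0.4,"x":0,"y":0,"z":0,"rx":0,"ry":0,"rz":0},{"fingers":0.4,"x":0,"y":0,"z":-0.02,"rx":0,"ry":0,"rz":0},{"fingers":0.4,"x":0,"y":0,"z":-0.04,"rx":0,"ry":0,"rz":0}]' 60
python3 -m crank '[{"fingers":0.4,"x":-0.02,"y":0,"z":-0.04,"rx":0,"ry":0,"rz":0},{"fingers":0.3,"x":-0.03,"y":0,"z":-0.05,"rx":0,"ry":0,"rz":0},{"fingers":0.3,"x":-0.03,"y":0,"z":-0.05,"rx":0,"ry":0,"rz":0},{"fingers":0.3,"x":-0.03,"y":-0.01,"z":-0.05,"rx":0,"ry":0,"rz":0},{"fingers":0.3,"x":-0.05,"y":-0.015,"z":0.0,"rx":0,"ry":0,"rz":0}]' 60
python3 -m crank '[{"fingers":0.3,"x":-0.043,"y":-0.015,"z":0.025,"rx":0,"ry":0,"rz":0},{"fingers":0.3,"x":-0.043,"y":-0.015,"z":0.025,"rx":0,"ry":0,"rz":0},{"fingers":0.3,"x":-0.043,"y":-0.015,"z":0.025,"rx":0,"ry":0,"rz":0},{"fingers":0.3,"x":-0.043,"y":-0.015,"z":0.025,"rx":0,"ry":0,"rz":0},{"fingers":0.3,"x":-0.043,"y":-0.015,"z":0.025,"rx":0,"ry":0,"rz":0}]' 60
python3 - <<'E'
from h import *
go([468,-290,250],0,1.05)
p=snap('top'); im=cv2.cvtColor(p['pixels'],cv2.COLOR_RGB2BGR)
for n in('offcut0','pipe0'): print([(np.round(d['location']),round(d['p'],2)) for d in env.search_frame(p,n)])
q=snap('side'); jm=cv2.cvtColor(q['pixels'],cv2.COLOR_RGB2BGR)
out=np.vstack([np.hstack([cv2.resize(im[190:320,220:310],(360,520),interpolation=cv2.INTER_CUBIC),cv2.resize(jm[180:340,230:340],(357,520),interpolation=cv2.INTER_CUBIC)])])
cv2.imwrite('pics/c6.png',out)
E
```

```text
time_s: 25.42
position: [619.2, 211.2, 87.4]
orientation: [0.682, 0.683, -0.184, 0.187]
ft_force: [0.2, 0.7, 0.1]
finger_gap: 0.601
finger_force: 0.0
time_s: 26.05
position: [593.1, 173.4, 335.7]
orientation: [0.681, 0.685, -0.179, 0.187]
ft_force: [1.3, -0.8, -0.7]
finger_gap: 0.702
finger_force: 0.0
time_s: 26.68
position: [518.5, -80.5, 333.0]
orientation: [0.682, 0.683, -0.182, 0.187]
ft_force: [0.3, -0.4, -0.4]
finger_gap: 0.703
finger_force: 0.0
t 26.675 pos [518.5 -80.5 333. ] cur-axes shift [-139.1  -51.8  176.9] goal-axes shift [-176.2  -50.5 -140.5] rotvec [0.006 1.578 0.006] gap 0.703 F [ 0.3 -0.4 -0.4] q [ 0.08  0.31 -0.47  1.96  0.68  1.21 -0.73]
[(array([ 625., -219.,   29.]), 0.82), (array([ 657., -221.,   26.]), 0.64), (array([ 669., -383.,   18.]), 0.38)]
[(array([ 474., -206.,   29.]), 0.65)]
```

View pics/c6.png

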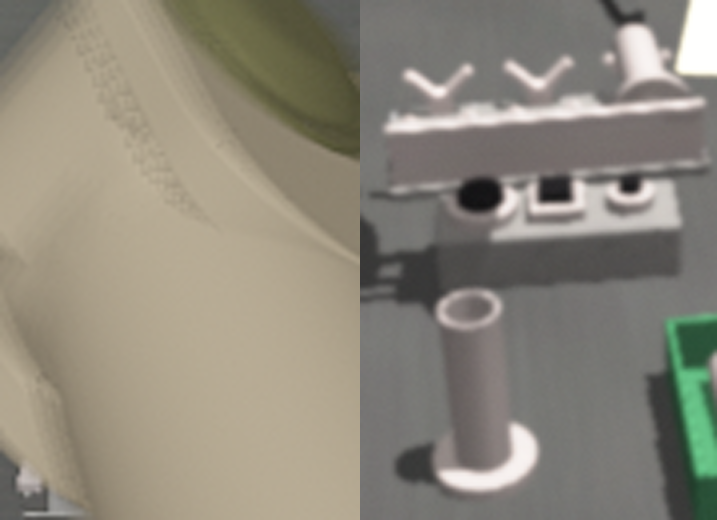

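Side view: the first pipe lies in the far cradle with its flange behind the rail. The second pipe is still upright with its mouth near side px (264,275), so its centre is about (470,-218).

```bash
python3 -m crank '[{"fingers":0.3,"x":0,"y":0,"z":0,"rx":0,"ry":0.175,"rz":0},{"fingers":0.3,"x":0,"y":0,"z":0,"rx":0,"ry":0.175,"rz":0},{"fingers":0.3,"x":0,"y":0,"z":0,"rx":0,"ry":0.175,"rz":0},{"fingers":0.3,"x":0,"y":0,"z":0,"rx":0,"ry":0.175,"rz":0},{"fingers":0.3,"x":0,"y":0,"z":0,"rx":0,"ry":0.175,"rz":0}]' 60
python3 -m crank '[{"fingers":0.3,"x":0,"y":0,"z":0,"rx":0,"ry":0.175,"rz":0},{"fingers":0.3,"x":0,"y":0,"z":0,"rx":0,"ry":0.175,"rz":0},{"fingers":0.3,"x":0,"y":0,"z":0,"rx":0,"ry":0.175,"rz":0},{"fingers":0.3,"x":0,"y":0,"z":0,"rx":0.006,"ry":0.175,"rz":0.006},{"fingers":0.3,"x":0,"y":0,"z":0,"rx":0,"ry":0,"rz":0}]' 60
python3 -c "
from h import *
go([470,-290,250],0,1.05)"
```

```text
time_s: 27.5
position: [520.6, -77.8, 333.7]
orientation: [0.693, 0.699, 0.127, -0.121]
ft_force: [0.4, 1.3, -0.7]
finger_gap: 0.695
finger_force: 0.0
time_s: 28.12
position: [519.5, -81.1, 329.5]
orientation: [0.612, 0.611, 0.352, -0.357]
ft_force: [-0.4, 0.6, -0.4]
finger_gap: 0.696
finger_force: 0.0
t 28.125 pos [519.5 -81.1 329.5] cur-axes shift [-173.   -49.6 -141.5] goal-axes shift [-172.9  -49.5 -141.7] rotvec [-0.005 -0.001 -0.004] gap 0.696 F [-0.4  0.6 -0.4] q [ 1.02  0.68 -0.76  1.82 -0.57  1.24  0.6 ]
```

```bash
python3 -m crank '[{"fingers":0.3,"x":-0.035,"y":-0.01,"z":-0.028,"rx":0,"ry":0,"rz":0},{"fingers":0.3,"x":-0.035,"y":-0.01,"z":-0.028,"rx":0,"ry":0,"rz":0},{"fingers":0.3,"x":-0.035,"y":-0.01,"z":-0.028,"rx":0,"ry":0,"rz":0},{"fingers":0.3,"x":-0.035,"y":-0.01,"z":-0.028,"rx":0,"ry":0,"rz":0},{"fingers":0.3,"x":-0.035,"y":-0.01,"z":-0.029,"rx":-0.005,"ry":0,"rz":-0.004}]' 60
python3 - <<'E'
from h import *
go([470,-266.5,88],0,1.05)
w=snap('wrist'); print(np.round(proj(w,[470,-218,120]),1),np.round(proj(w,[470,-218,0]),1))
print([(np.round(d['location']),round(d['p'],2)) for d in env.search_frame(w,'pipe0')])
p=snap('top'); im=cv2.cvtColor(p['pixels'],cv2.COLOR_RGB2BGR); print([(np.round(d['location']),round(d['p'],2)) for d in env.search_frame(p,'pipe0')])
wm=cv2.cvtColor(w['pixels'],cv2.COLOR_RGB2BGR)
cv2.imwrite('pics/c7.png',np.hstack([cv2.resize(wm,(400,300)),cv2.resize(im[190:330,220:410],(400,300))]))
E
```

```text
time_s: 28.75
position: [471.2, -289.4, 252.8]
orientation: [0.611, 0.616, 0.352, -0.351]
ft_force: [0.7, 0.4, 0.1]
finger_gap: 0.701
finger_force: 0.0
t 28.75 pos [ 471.2 -289.4  252.8] cur-axes shift [-130.6   -2.   103.1] goal-axes shift [-131.6   -1.2  101.9] rotvec [-0.002  0.01   0.008] gap 0.701 F [0.7 0.4 0.1] q [ 1.18  0.85 -0.64  1.6  -0.36  1.46  0.73]
[317.9 330.7] [318.  395.1]
[(array([616., 162.,  70.]), 0.89), (array([ 469., -218.,  100.]), 0.6)]
[(array([ 472., -208.,   29.]), 0.92), (array([620., 174.,  69.]), 0.83)]
```

View pics/c7.png

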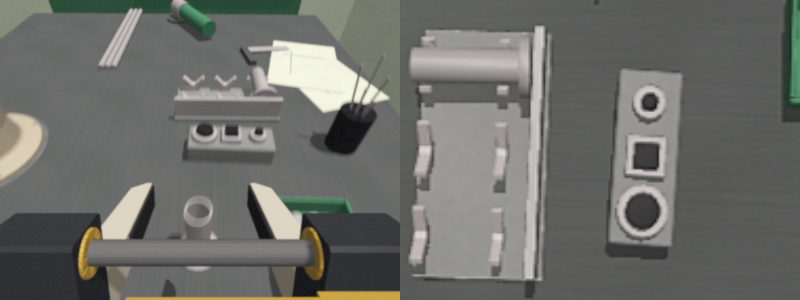

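The wrist view puts the pipe mouth at (317,333), against a prediction of (318,331). In the top view the first pipe lies well in the far cradle, with its flange in the slot.

```bash
python3 -m crank '[{"fingers":0.3,"x":-0.043,"y":-0.001,"z":0.034,"rx":-0.002,"ry":0.01,"rz":0.008},{"fingers":0.3,"x":-0.043,"y":0,"z":0.034,"rx":0,"ry":0,"rz":0},{"fingers":0.3,"x":-0.043,"y":0,"z":0.033,"rx":0,"ry":0,"rz":0},{"fingers":0.3,"x":0,"y":0,"z":0,"rx":0,"ry":0,"rz":0},{"fingers":0.3,"x":0,"y":0,"z":0,"rx":0,"ry":0,"rz":0}]' 60
python3 -c "
from h import *
go([470,-201.5,50.5],0,1.05)"
```

```text
time_s: 29.58
position: [470.4, -265.2, 91.8]
orientation: [0.612, 0.61, 0.356, -0.356]
ft_force: [0.3, 0.7, -0.2]
finger_gap: 0.7
finger_force: 0.0
t 29.575 pos [ 470.4 -265.2   91.8] cur-axes shift [-4.5 -0.5 75.8] goal-axes shift [-4.1 -0.4 75.8] rotvec [ 0.002 -0.005 -0.001] gap 0.7 F [ 0.3  0.7 -0.2] q [ 1.14  1.04 -0.6   1.69 -0.31  1.23  0.82]
```

```bash
python3 -m crank '[{"fingers":0.3,"x":-0.004,"y":0,"z":0.025,"rx":0,"ry":-0.005,"rz":0},{"fingers":0.3,"x":0,"y":0,"z":0.025,"rx":0,"ry":0,"rz":0},{"fingers":0.3,"x":0,"y":0,"z":0.024,"rx":0,"ry":0,"rz":0},{"fingers":0.3,"x":0,"y":0,"z":0,"rx":0,"ry":0,"rz":0},{"fingers":1,"x":0,"y":0,"z":0,"rx":0,"ry":0,"rz":0}]' 50
python3 -m crank '[{"fingers":1,"x":0,"y":0,"z":0,"rx":0,"ry":0,"rz":0},{"fingers":1,"x":0,"y":0,"z":0,"rx":0,"ry":0,"rz":0},{"fingers":1,"x":0,"y":0,"z":0,"rx":0,"ry":0,"rz":0}]' 50
python3 -c "
from h import *
go([470,-201.5,250],0,1.05)"
```

```text
time_s: 30.2
position: [469.9, -204.9, 50.4]
orientation: [0.614, 0.611, 0.355, -0.353]
ft_force: [0.5, 0.7, -0.9]
finger_gap: 0.636
finger_force: 0.0
time_s: 30.58
position: [469.1, -203.9, 49.0]
orientation: [0.613, 0.61, 0.355, -0.355]
ft_force: [0.1, -3.1, 2.4]
finger_gap: 0.38
finger_force: 50.0
t 30.575 pos [ 469.1 -203.9   49. ] cur-axes shift [175.6   0.4 -97.7] goal-axes shift [175.5   0.9 -97.9] rotvec [ 0.003 -0.001 -0.004] gap 0.38 F [ 0.1 -3.1  2.4] q [ 1.11  1.08 -0.61  1.8  -0.32  1.07  0.84]
```

```bash
python3 -m crank '[{"fingers":1,"x":0.026,"y":0,"z":-0.015,"rx":0,"ry":0,"rz":0},{"fingers":1,"x":0.035,"y":0,"z":-0.02,"rx":0,"ry":0,"rz":0},{"fingers":1,"x":0.043,"y":0,"z":-0.025,"rx":0,"ry":0,"rz":0},{"fingers":1,"x":0.043,"y":0,"z":-0.025,"rx":0,"ry":0,"rz":0},{"fingers":1,"x":0.043,"y":0,"z":-0.025,"rx":0,"ry":0,"rz":0}]' 60
python3 -m crank '[{"fingers":1,"x":0,"y":0,"z":0,"rx":0,"ry":-0.1,"rz":0},{"fingers":1,"x":0,"y":0,"z":0,"rx":0,"ry":-0.17,"rz":0},{"fingers":1,"x":0,"y":0,"z":0,"rx":0,"ry":-0.17,"rz":0},{"fingers":1,"x":0,"y":0,"z":0,"rx":0,"ry":-0.17,"rz":0},{"fingers":1,"x":0,"y":0,"z":0,"rx":0,"ry":-0.17,"rz":0}]' 60
python3 -m crank '[{"fingers":1,"x":0,"y":0,"z":0,"rx":0,"ry":-0.17,"rz":0},{"fingers":1,"x":0,"y":0,"z":0,"rx":0,"ry":-0.17,"rz":0},{"fingers":1,"x":0,"y":0,"z":0,"rx":0,"ry":-0.17,"rz":0},{"fingers":1,"x":0,"y":0,"z":0,"rx":0,"ry":-0.17,"rz":0},{"fingers":1,"x":0,"y":0,"z":0,"rx":0,"ry":-0.111,"rz":0}]' 60
python3 -c "
from h import *
go([450,177,250],0,-.521)"
```

```text
time_s: 31.2
position: [469.0, -204.8, 269.2]
orientation: [0.614, 0.61, 0.354, -0.355]
ft_force: [0.8, -1.4, -4.3]
finger_gap: 0.376
finger_force: 60.0
time_s: 31.82
position: [469.1, -204.8, 268.6]
orientation: [0.702, 0.699, 0.093, -0.094]
ft_force: [0.7, 0.0, -4.6]
finger_gap: 0.373
finger_force: 60.0
time_s: 32.45
position: [469.5, -203.1, 268.4]
orientation: [0.683, 0.683, -0.184, 0.182]
ft_force: [-0.7, -0.6, -4.7]
finger_gap: 0.376
finger_force: 60.0
t 32.45 pos [ 469.5 -203.1  268.4] cur-axes shift [ 338.4  -19.8 -174. ] goal-axes shift [ 338.8  -19.5 -173.2] rotvec [-0.002  0.002  0.   ] gap 0.376 F [-0.7 -0.6 -4.7] q [ 0.18  0.3  -0.29  2.15  0.79  0.94 -0.66]
```

```bash
python3 -m crank '[{"fingers":1,"x":0.025,"y":-0.002,"z":-0.015,"rx":0,"ry":0,"rz":0},{"fingers":1,"x":0.04,"y":-0.002,"z":-0.022,"rx":0,"ry":0,"rz":0},{"fingers":1,"x":0.04,"y":-0.002,"z":-0.022,"rx":0,"ry":0,"rz":0},{"fingers":1,"x":0.04,"y":-0.002,"z":-0.022,"rx":0,"ry":0,"rz":0},{"fingers":1,"x":0.04,"y":-0.002,"z":-0.022,"rx":0,"ry":0,"rz":0}]' 60
python3 -m crank '[{"fingers":1,"x":0.04,"y":-0.003,"z":-0.022,"rx":0,"ry":0,"rz":0},{"fingers":1,"x":0.04,"y":-0.003,"z":-0.022,"rx":0,"ry":0,"rz":0},{"fingers":1,"x":0.04,"y":-0.003,"z":-0.022,"rx":0,"ry":0,"rz":0},{"fingers":1,"x":0.03,"y":0,"z":-0.005,"rx":0,"ry":0,"rz":0},{"fingers":1,"x":0,"y":0,"z":0,"rx":0,"ry":0,"rz":0}]' 60
python3 -c "
from h import *
go([450,177,130],0,-.521)"
```

```text
time_s: 33.08
position: [459.6, 8.8, 265.6]
orientation: [0.684, 0.682, -0.183, 0.18]
ft_force: [0.1, 0.3, -4.0]
finger_gap: 0.375
finger_force: 60.0
time_s: 33.7
position: [451.1, 175.1, 251.8]
orientation: [0.683, 0.684, -0.183, 0.18]
ft_force: [-0.4, 0.0, -3.7]
finger_gap: 0.376
finger_force: 60.0
t 33.7 pos [451.1 175.1 251.8] cur-axes shift [ 62.   -0.5 104.9] goal-axes shift [ 62.3  -1.1 104.7] rotvec [-0.004 -0.003  0.002] gap 0.376 F [-0.4  0.  -3.7] q [-0.4   0.47 -0.49  1.95  0.55  1.27 -1.19]
```

```bash
python3 -m crank '[{"fingers":1,"x":0.016,"y":-0.001,"z":0.026,"rx":-0.004,"ry":-0.003,"rz":0.002},{"fingers":1,"x":0.016,"y":0,"z":0.026,"rx":0,"ry":0,"rz":0},{"fingers":1,"x":0.016,"y":0,"z":0.026,"rx":0,"ry":0,"rz":0},{"fingers":1,"x":0.014,"y":0,"z":0.026,"rx":0,"ry":0,"rz":0},{"fingers":1,"x":0,"y":0,"z":0,"rx":0,"ry":0,"rz":0}]' 60
python3 - <<'E'
from h import *
go([450,177,65],0,-.521)
p=snap('top'); im=cv2.cvtColor(p['pixels'],cv2.COLOR_RGB2BGR)
q=snap('side'); jm=cv2.cvtColor(q['pixels'],cv2.COLOR_RGB2BGR)
s=env.get_state()['position']; print(np.round(proj(p,[s[0],s[1]+9.5-58.5,s[2]+16]),1),np.round(proj(q,[s[0],s[1]+9.5-58.5,s[2]+16]),1))
cv2.imwrite('pics/c8.png',np.hstack([cv2.resize(im[200:320,220:310],(390,520),interpolation=cv2.INTER_CUBIC),cv2.resize(jm[150:280,220:320],(400,520),interpolation=cv2.INTER_CUBIC)]))
E
```

```text
time_s: 34.33
position: [450.1, 173.0, 130.8]
orientation: [0.684, 0.682, -0.184, 0.183]
ft_force: [-0.4, -0.1, -3.8]
finger_gap: 0.377
finger_force: 60.0
t 34.325 pos [450.1 173.  130.8] cur-axes shift [36.4  0.  55. ] goal-axes shift [36.2 -0.1 55.1] rotvec [-0.003  0.004 -0.003] gap 0.377 F [-0.4 -0.1 -3.8] q [-0.45  0.63 -0.45  2.05  0.68  1.07 -1.38]
[272.5 299.9] [249.6 183.7]
```

View pics/c8.png

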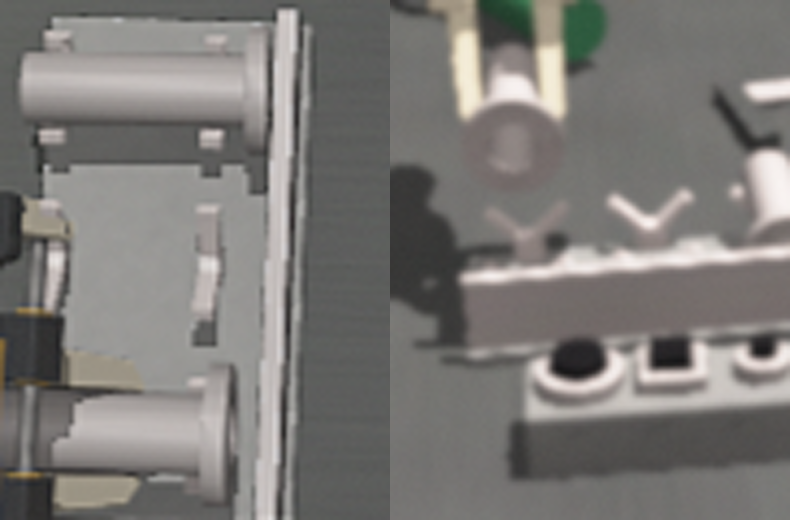

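The second pipe's flange face is at px (273.5,300.4), against a prediction of (272.5,299.9), level and over the near cradle. I'll lower it.

```bash
python3 -m crank '[{"fingers":1,"x":0.013,"y":0,"z":0.015,"rx":-0.003,"ry":0,"rz":-0.003},{"fingers":1,"x":0.012,"y":0,"z":0.02,"rx":0,"ry":0,"rz":0},{"fingers":1,"x":0.012,"y":0,"z":0.02,"rx":0,"ry":0,"rz":0},{"fingers":1,"x":0.004,"y":0,"z":0.008,"rx":0,"ry":0,"rz":0},{"fingers":1,"x":0,"y":0,"z":0,"rx":0,"ry":0,"rz":0}]' 60
python3 -c "
from h import *
go([450,178,37],0,-.521)"
```

```text
time_s: 35.05
position: [450.6, 178.3, 56.1]
orientation: [0.683, 0.683, -0.183, 0.184]
ft_force: [0.0, -0.5, -3.9]
finger_gap: 0.376
finger_force: 60.0
t 35.05 pos [450.6 178.3  56.1] cur-axes shift [ 9.3 -0.7 16.7] goal-axes shift [ 9.2 -0.6 16.7] rotvec [0.001 0.003 0.   ] gap 0.376 F [ 0.  -0.5 -3.9] q [-0.49  0.75 -0.4   2.08  0.77  0.96 -1.49]
```

```bash
python3 -m crank '[{"fingers":1,"x":0.004,"y":-0.001,"z":0.007,"rx":0,"ry":0,"rz":0},{"fingers":1,"x":0.003,"y":0,"z":0.005,"rx":0,"ry":0,"rz":0},{"fingers":1,"x":0,"y":0,"z":0,"rx":0,"ry":0,"rz":0},{"fingers":1,"x":0.001,"y":0,"z":0.002,"rx":0,"ry":0,"rz":0},{"fingers":1,"x":0,"y":0,"z":0,"rx":0,"ry":0,"rz":0}]' 60
python3 -m crank '[{"fingers":1,"x":0.001,"y":0,"z":0.002,"rx":0,"ry":0,"rz":0},{"fingers":1,"x":0,"y":0,"z":0,"rx":0,"ry":0,"rz":0},{"fingers":1,"x":0,"y":0,"z":0,"rx":0,"ry":0,"rz":0}]' 60
python3 -c "
from h import *
go([450,178,37],0,-.521)"
```

```text
time_s: 35.67
position: [450.1, 178.6, 40.9]
orientation: [0.683, 0.683, -0.182, 0.184]
ft_force: [-0.5, -0.4, -4.4]
finger_gap: 0.378
finger_force: 60.0
time_s: 36.05
position: [449.9, 178.5, 39.2]
orientation: [0.683, 0.683, -0.182, 0.184]
ft_force: [-2.4, 1.9, 6.7]
finger_gap: 0.377
finger_force: 60.0
t 36.05 pos [449.9 178.5  39.2] cur-axes shift [0.6 0.1 2.1] goal-axes shift [0.6 0.1 2.1] rotvec [ 0.003  0.002 -0.001] gap 0.377 F [-2.4  1.9  6.7] q [-0.5   0.78 -0.39  2.09  0.8   0.94 -1.52]
```

```bash
python3 -m crank '[{"fingers":0.4,"x":0,"y":0,"z":0,"rx":0,"ry":0,"rz":0},{"fingers":0.4,"x":0,"y":0,"z":0,"rx":0,"ry":0,"rz":0},{"fingers":0.4,"x":0,"y":0,"z":0,"rx":0,"ry":0,"rz":0},{"fingers":0.4,"x":0,"y":0,"z":-0.02,"rx":0,"ry":0,"rz":0},{"fingers":0.4,"x":0,"y":0,"z":-0.04,"rx":0,"ry":0,"rz":0}]' 60
python3 -m crank '[{"fingers":0.4,"x":-0.02,"y":0,"z":-0.04,"rx":0,"ry":0,"rz":0},{"fingers":1,"x":-0.03,"y":0,"z":-0.05,"rx":0,"ry":0,"rz":0},{"fingers":1,"x":0,"y":0,"z":0,"rx":0,"ry":0.175,"rz":0},{"fingers":1,"x":0,"y":0,"z":0,"rx":0,"ry":0.175,"rz":0},{"fingers":1,"x":0,"y":0,"z":0,"rx":0,"ry":0.175,"rz":0}]' 30
python3 - <<'E'
from h import *
go([585.6,-0.6,150])
E
```

```text
time_s: 36.67
position: [449.4, 208.3, 91.4]
orientation: [0.683, 0.683, -0.183, 0.184]
ft_force: [0.8, 0.4, 0.4]
finger_gap: 0.597
finger_force: 0.0
time_s: 37.3
position: [450.0, 211.3, 195.7]
orientation: [0.706, 0.708, 0.005, -0.0]
ft_force: [-0.6, -0.3, -0.1]
finger_gap: 0.218
finger_force: 0.0
t 37.3 pos [450.  211.3 195.7] cur-axes shift [-212.6  134.8   44.8] goal-axes shift [-211.9  135.6   45.7] rotvec [ 0.007 -0.008  0.002] gap 0.218 F [-0.6 -0.3 -0.1] q [-0.06  0.42 -0.66  2.11  0.39  0.71 -0.97]
```

```bash
python3 -m crank '[{"fingers":1,"x":-0.042,"y":0.027,"z":0,"rx":0.007,"ry":-0.008,"rz":0.002},{"fingers":1,"x":-0.042,"y":0.027,"z":0,"rx":0,"ry":0,"rz":0},{"fingers":1,"x":-0.042,"y":0.027,"z":0,"rx":0,"ry":0,"rz":0},{"fingers":1,"x":-0.042,"y":0.027,"z":0.02,"rx":0,"ry":0,"rz":0},{"fingers":1,"x":-0.042,"y":0.027,"z":0.03,"rx":0,"ry":0,"rz":0}]' 30
python3 -m crank '[{"fingers":1,"x":0,"y":0,"z":0.02,"rx":0,"ry":0,"rz":0},{"fingers":1,"x":0,"y":0,"z":0,"rx":0,"ry":0,"rz":0},{"fingers":1,"x":0,"y":0,"z":0,"rx":0,"ry":0,"rz":0}]' 30
python3 - <<'E'
from h import *
go([585.6,-0.6,68])
p=snap('top'); im=cv2.cvtColor(p['pixels'],cv2.COLOR_RGB2BGR)
q=snap('side'); jm=cv2.cvtColor(q['pixels'],cv2.COLOR_RGB2BGR)
w=snap('wrist'); wm=cv2.cvtColor(w['pixels'],cv2.COLOR_RGB2BGR)
print([(np.round(d['location']),round(d['p'],2)) for d in env.search_frame(p,'pipe0')])
print([(np.round(d['location']),round(d['p'],2)) for d in env.search_frame(w,'pipe0')])
for n in('key_small','key_square','key_large'): print(n,[(np.round(d['location']),round(d['p'],2)) for d in env.search_frame(q,n)][:2])
a=cv2.resize(im[200:320,220:360],(420,360)); b=cv2.resize(jm[180:290,220:350],(380,320)); c=cv2.resize(wm,(420,240))
out=np.zeros((600,800,3),np.uint8); out[:360,:420]=a; out[:320,420:]=b; out[360:,:420]=c[:240]
cv2.imwrite('pics/c9.png',out)
E
```

```text
time_s: 37.92
position: [586.1, -1.3, 145.7]
orientation: [0.707, 0.707, -0.002, 0.002]
ft_force: [1.2, -0.2, 0.6]
finger_gap: 0.005
finger_force: 0.0
time_s: 38.3
position: [584.5, 0.7, 125.5]
orientation: [0.707, 0.707, -0.003, 0.001]
ft_force: [0.2, 1.2, -1.0]
finger_gap: 0.005
finger_force: 0.0
t 38.3 pos [584.5   0.7 125.5] cur-axes shift [-1.   1.3 57.5] goal-axes shift [-1.3  1.1 57.5] rotvec [-0.003  0.005  0.   ] gap 0.005 F [ 0.2  1.2 -1. ] q [ 0.28  0.61 -0.56  1.98  0.51  0.7  -0.6 ]
[(array([618., 175.,  66.]), 0.93), (array([451., 184.,  67.]), 0.62)]
[(array([618., 128.,  73.]), 0.66), (array([459., 134.,  63.]), 0.64)]
key_small [(array([587.,  -6.,  68.]), 0.6)]
key_square []
key_large [(array([539., -32.,  29.]), 0.58), (array([480.,  -8.,  68.]), 0.45)]
```

View pics/c9.png

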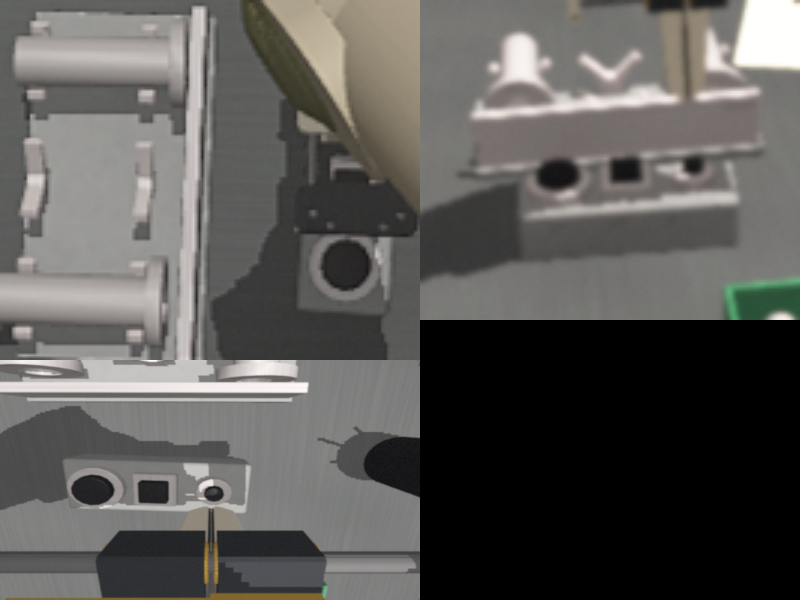

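```bash
python3 - <<'E'
from h import *
p=snap('top'); im=p['pixels']
for cx,r0 in((618,222),(450,300)):
    print(np.round([onz(p,u,r0,52)[:2] for u in (274,276,278,280,282)],0).tolist(), np.round(proj(p,[cx,128,52]),1),np.round(proj(p,[cx,138,84]),1),np.round(proj(p,[cx,128,84]),1),np.round(proj(p,[cx,248,70]),1))
    print(im[r0-1:r0+2,262:296].mean(axis=(0,2)).astype(int).tolist())
im=cv2.cvtColor(im,cv2.COLOR_RGB2BGR)
cv2.imwrite('pics/c10.png',np.vstack([cv2.resize(im[205:240,215:300],(680,280),interpolation=cv2.INTER_CUBIC),cv2.resize(im[280:315,215:300],(680,280),interpolation=cv2.INTER_CUBIC)]))
E
```

```text
[[617.0, 138.0], [617.0, 134.0], [617.0, 130.0], [618.0, 126.0], [618.0, 121.0]] [278.9 221.8] [272.8 219.3] [277.6 219.4] [221.5 218.8]
[165, 166, 166, 166, 166, 167, 167, 167, 168, 168, 168, 168, 169, 170, 161, 166, 172, 175, 184, 133, 73, 189, 202, 196, 204, 145, 52, 120, 164, 121, 83, 92, 93, 93]
[[451.0, 131.0], [451.0, 127.0], [451.0, 123.0], [451.0, 119.0], [452.0, 115.0]] [275.6 300.6] [269.3 300.4] [274.2 300.5] [216.9 298.9]
[186, 186, 185, 185, 185, 185, 185, 185, 187, 190, 195, 138, 123, 109, 136, 151, 147, 152, 184, 191, 188, 207, 144, 47, 140, 140, 101, 89, 87, 77, 63, 57, 57, 58]
```

View pics/c10.png

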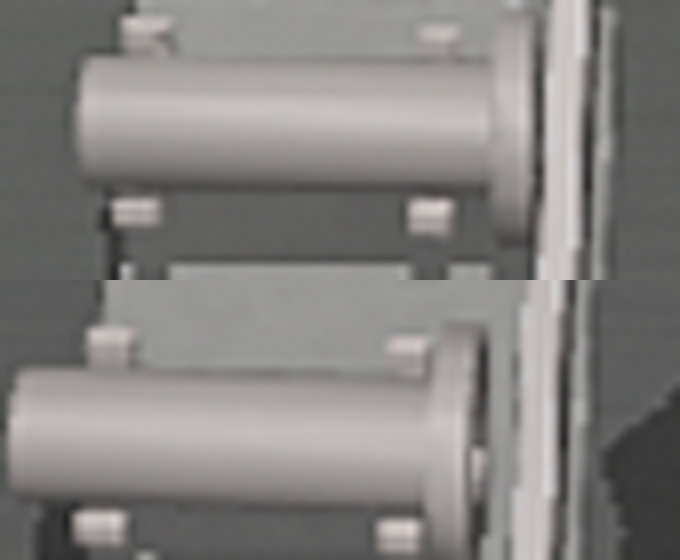

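The close view shows the near pipe seated exactly. The far pipe's flange edge is at column 276.5 instead of 272.8, so it sits about 7 mm too close to the rail. I'll regrip it from above and slide it back before starting the cycle.

```bash
python3 -m crank '[{"fingers":0.4,"x":0,"y":0,"z":-0.03,"rx":0,"ry":0.004,"rz":0},{"fingers":0.4,"x":0.045,"y":0.008,"z":-0.02,"rx":0,"ry":0,"rz":0},{"fingers":0.4,"x":0.045,"y":0.009,"z":0,"rx":0,"ry":0,"rz":0},{"fingers":0.4,"x":0.045,"y":0.009,"z":0,"rx":0,"ry":0,"rz":0},{"fingers":0.4,"x":0.045,"y":0.009,"z":0,"rx":0,"ry":0,"rz":0}]' 30
python3 -m crank '[{"fingers":0.4,"x":0,"y":0,"z":0.03,"rx":0,"ry":0,"rz":0},{"fingers":0.4,"x":0,"y":0,"z":0.03,"rx":0,"ry":0,"rz":0},{"fingers":0.4,"x":0,"y":0,"z":0,"rx":0,"ry":0,"rz":0},{"fingers":0.4,"x":0,"y":0,"z":0,"rx":0,"ry":0,"rz":0}]' 30
python3 -c "
from h import *
go([619.5,183,33])"
```

```text
time_s: 39.38
position: [619.8, 180.9, 173.7]
orientation: [0.708, 0.707, -0.002, -0.001]
ft_force: [0.9, -0.5, -1.2]
finger_gap: 0.493
finger_force: 0.0
time_s: 39.88
position: [619.8, 179.8, 114.5]
orientation: [0.708, 0.707, -0.002, -0.001]
ft_force: [0.0, 1.0, 0.0]
finger_gap: 0.605
finger_force: 0.0
t 39.875 pos [619.8 179.8 114.5] cur-axes shift [ 3.3  0.  81.5] goal-axes shift [ 3.2 -0.3 81.5] rotvec [-0.004  0.001 -0.001] gap 0.605 F [0. 1. 0.] q [-0.02  0.68 -0.55  1.85  0.5   0.76 -0.84]
```

```bash
python3 -m crank '[{"fingers":0.4,"x":0.003,"y":0,"z":0.025,"rx":0,"ry":0,"rz":0},{"fingers":0.4,"x":0,"y":0,"z":0.03,"rx":0,"ry":0,"rz":0},{"fingers":0.4,"x":0,"y":0,"z":0.025,"rx":0,"ry":0,"rz":0},{"fingers":0.4,"x":0,"y":0,"z":0,"rx":0,"ry":0,"rz":0},{"fingers":1,"x":0,"y":0,"z":0,"rx":0,"ry":0,"rz":0}]' 15
python3 -m crank '[{"fingers":1,"x":0,"y":0,"z":0,"rx":0,"ry":0,"rz":0},{"fingers":1,"x":0,"y":0,"z":0,"rx":0,"ry":0,"rz":0},{"fingers":1,"x":0,"y":0,"z":0,"rx":0,"ry":0,"rz":0}]' 15
python3 -c "
from h import *
go([619.5,190,33])"
```

```text
time_s: 40.5
position: [619.9, 182.8, 35.2]
orientation: [0.708, 0.707, -0.001, -0.0]
ft_force: [-0.5, -0.4, -0.5]
finger_gap: 0.533
finger_force: 0.0
time_s: 40.88
position: [619.6, 182.8, 34.3]
orientation: [0.708, 0.707, -0.001, -0.001]
ft_force: [0.6, 0.3, 2.7]
finger_gap: 0.38
finger_force: 15.0
t 40.875 pos [619.6 182.8  34.3] cur-axes shift [ 7.2 -0.1  1.3] goal-axes shift [ 7.2 -0.1  1.3] rotvec [-0.003  0.001 -0.001] gap 0.38 F [0.6 0.3 2.7] q [-0.07  0.78 -0.47  1.89  0.59  0.62 -0.92]
```

Slide +7 mm (with a 1 mm unload), release slowly, retreat straight up, then look.

```bash
python3 -m crank '[{"fingers":1,"x":0.002,"y":0,"z":-0.001,"rx":0,"ry":0,"rz":0},{"fingers":1,"x":0.003,"y":0,"z":0,"rx":0,"ry":0,"rz":0},{"fingers":1,"x":0.002,"y":0,"z":0,"rx":0,"ry":0,"rz":0},{"fingers":1,"x":0,"y":0,"z":0.001,"rx":0,"ry":0,"rz":0},{"fingers":1,"x":0,"y":0,"z":0,"rx":0,"ry":0,"rz":0}]' 15
python3 -m crank '[{"fingers":0.4,"x":0,"y":0,"z":0,"rx":0,"ry":0,"rz":0},{"fingers":0.4,"x":0,"y":0,"z":0,"rx":0,"ry":0,"rz":0},{"fingers":0.4,"x":0,"y":0,"z":0,"rx":0,"ry":0,"rz":0},{"fingers":0.4,"x":0,"y":0,"z":-0.03,"rx":0,"ry":0,"rz":0},{"fingers":0.4,"x":0,"y":0,"z":-0.05,"rx":0,"ry":0,"rz":0}]' 15
python3 -m crank '[{"fingers":1,"x":0,"y":0,"z":-0.05,"rx":0,"ry":0,"rz":0},{"fingers":1,"x":-0.045,"y":-0.008,"z":0,"rx":0,"ry":0,"rz":0},{"fingers":1,"x":-0.05,"y":-0.008,"z":0,"rx":0,"ry":0,"rz":0},{"fingers":1,"x":-0.05,"y":-0.009,"z":0,"rx":0,"ry":0,"rz":0},{"fingers":1,"x":-0.045,"y":-0.008,"z":0,"rx":0,"ry":0,"rz":0}]' 15
python3 -m crank '[{"fingers":1,"x":0,"y":0,"z":0.03,"rx":0,"ry":0,"rz":0},{"fingers":1,"x":0,"y":0,"z":0.02,"rx":0,"ry":0,"rz":0},{"fingers":1,"x":0,"y":0,"z":0,"rx":0,"ry":0,"rz":0},{"fingers":1,"x":0,"y":0,"z":0,"rx":0,"ry":0,"rz":0}]' 15
python3 - <<'E'
from h import *
go([585.6,-0.6,68])
p=snap('top'); im=cv2.cvtColor(p['pixels'],cv2.COLOR_RGB2BGR)
cv2.imwrite('pics/c11.png',np.vstack([cv2.resize(im[205:240,215:300],(680,280),interpolation=cv2.INTER_CUBIC),cv2.resize(im[280:315,215:300],(680,280),interpolation=cv2.INTER_CUBIC)]))
E
```

```text
time_s: 41.5
position: [619.6, 189.6, 34.2]
orientation: [0.708, 0.706, -0.002, -0.001]
ft_force: [2.0, -3.5, 6.6]
finger_gap: 0.383
finger_force: 15.0
time_s: 42.12
position: [618.1, 189.4, 112.7]
orientation: [0.707, 0.707, -0.004, -0.002]
ft_force: [1.0, -0.2, 0.2]
finger_gap: 0.6
finger_force: 0.0
time_s: 42.75
position: [585.7, -2.0, 164.0]
orientation: [0.708, 0.707, -0.002, -0.001]
ft_force: [1.1, 0.3, 0.7]
finger_gap: 0.112
finger_force: 0.0
time_s: 43.25
position: [586.4, 0.1, 114.6]
orientation: [0.707, 0.707, -0.002, -0.001]
ft_force: [-0.1, 0.1, 0.5]
finger_gap: 0.005
finger_force: 0.0
t 43.25 pos [5.864e+02 1.000e-01 1.146e+02] cur-axes shift [-0.6 -0.6 46.6] goal-axes shift [-0.7 -0.8 46.6] rotvec [-0.004  0.001 -0.001] gap 0.005 F [-0.1  0.1  0.5] q [ 0.28  0.63 -0.56  1.98  0.52  0.68 -0.61]
```

View pics/c11.png

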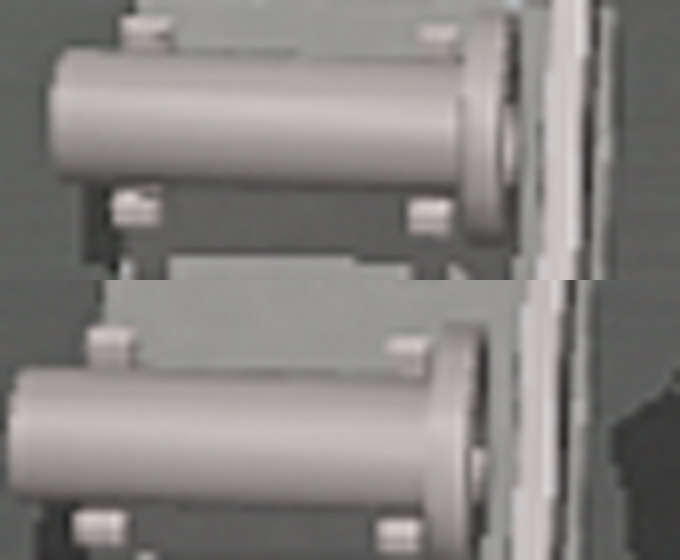

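Both pipes now sit at their predicted seat pixels: flange edges at 272.5 and 268.5, plain ends at 221.3 and 216.2. Next I'll press the small key.

```bash
python3 -m crank '[{"fingers":1,"x":-0.001,"y":-0.001,"z":0.02,"rx":0,"ry":0,"rz":0},{"fingers":1,"x":0,"y":0,"z":0.02,"rx":0,"ry":0,"rz":0},{"fingers":1,"x":0,"y":0,"z":0.004,"rx":0,"ry":0,"rz":0},{"fingers":1,"x":0,"y":0,"z":0.0,"rx":0,"ry":0,"rz":0}]' 15
python3 -m crank '[{"fingers":1,"x":0,"y":0,"z":0.003,"rx":0,"ry":0,"rz":0},{"fingers":1,"x":0,"y":0,"z":0,"rx":0,"ry":0,"rz":0},{"fingers":1,"x":0,"y":0,"z":0.003,"rx":0,"ry":0,"rz":0},{"fingers":1,"x":0,"y":0,"z":0.0,"rx":0,"ry":0,"rz":0}]' 15
python3 -c "
from h import *
go([585.6,-0.6,61])"
```

```text
time_s: 43.8
position: [585.3, -1.2, 70.7]
orientation: [0.707, 0.707, -0.002, -0.001]
ft_force: [-0.9, -0.3, 0.4]
finger_gap: 0.009
finger_force: 0.0
time_s: 44.3
position: [585.2, -1.5, 64.2]
orientation: [0.708, 0.707, -0.002, -0.001]
ft_force: [0.0, 0.7, 2.1]
finger_gap: 0.005
finger_force: 1.6
t 44.3 pos [585.2  -1.5  64.2] cur-axes shift [0.9 0.4 3.2] goal-axes shift [0.9 0.4 3.2] rotvec [-0.004  0.002 -0.001] gap 0.005 F [0.  0.7 2.1] q [ 0.24  0.69 -0.5   2.02  0.59  0.58 -0.67]
```

```bash
python3 -m crank '[{"fingers":1,"x":0,"y":0,"z":0.003,"rx":0,"ry":0,"rz":0},{"fingers":1,"x":0,"y":0,"z":0.001,"rx":0,"ry":0,"rz":0},{"fingers":1,"x":0,"y":0,"z":0,"rx":0,"ry":0,"rz":0}]' 15
python3 -m crank '[{"fingers":1,"x":0,"y":0,"z":0.001,"rx":0,"ry":0,"rz":0},{"fingers":1,"x":0,"y":0,"z":0,"rx":0,"ry":0,"rz":0},{"fingers":1,"x":0,"y":0,"z":0,"rx":0,"ry":0,"rz":0}]' 15
python3 -c "
from h import *
go([531.8,0.5,90])"
```

```text
time_s: 44.68
position: [585.3, -1.4, 61.2]
orientation: [0.708, 0.707, -0.002, -0.0]
ft_force: [-2.1, -1.6, 18.3]
finger_gap: 0.005
finger_force: 8.4
time_s: 45.05
position: [585.3, -1.4, 61.0]
orientation: [0.708, 0.707, -0.002, 0.0]
ft_force: [-5.0, -1.2, 26.6]
finger_gap: 0.001
finger_force: 13.3
t 45.05 pos [585.3  -1.4  61. ] cur-axes shift [  1.8 -53.6 -28.9] goal-axes shift [  1.9 -53.5 -29. ] rotvec [-0.002  0.003 -0.001] gap 0.001 F [-5.  -1.2 26.6] q [ 0.23  0.69 -0.49  2.02  0.6   0.57 -0.68]
```

```bash
python3 -m crank '[{"fingers":1,"x":0,"y":0,"z":-0.015,"rx":0,"ry":0,"rz":0},{"fingers":1,"x":0,"y":0,"z":-0.015,"rx":0,"ry":0,"rz":0},{"fingers":1,"x":0.001,"y":-0.027,"z":0,"rx":0,"ry":0,"rz":0},{"fingers":1,"x":0.001,"y":-0.027,"z":0,"rx":0,"ry":0,"rz":0},{"fingers":1,"x":0,"y":0,"z":0,"rx":0,"ry":0,"rz":0}]' 15
python3 -c "
from h import *
go([531.8,0.5,62])"
```

```text
time_s: 45.68
position: [529.1, 0.3, 89.6]
orientation: [0.707, 0.707, -0.003, -0.001]
ft_force: [0.4, 0.3, 0.6]
finger_gap: 0.003
finger_force: 0.0
t 45.675 pos [5.291e+02 3.000e-01 8.960e+01] cur-axes shift [ 0.2  2.9 27.5] goal-axes shift [ 0.2  2.7 27.6] rotvec [-0.006  0.003 -0.001] gap 0.003 F [0.4 0.3 0.6] q [ 0.25  0.61 -0.52  2.13  0.58  0.55 -0.69]
```

```bash
python3 -m crank '[{"fingers":1,"x":0,"y":0.002,"z":0.018,"rx":0,"ry":0,"rz":0},{"fingers":1,"x":0,"y":0,"z":0.003,"rx":0,"ry":0,"rz":0},{"fingers":1,"x":0,"y":0,"z":0.003,"rx":0,"ry":0,"rz":0},{"fingers":1,"x":0,"y":0,"z":0,"rx":0,"ry":0,"rz":0}]' 15
python3 -m crank '[{"fingers":1,"x":0,"y":0,"z":0.003,"rx":0,"ry":0,"rz":0},{"fingers":1,"x":0,"y":0,"z":0.001,"rx":0,"ry":0,"rz":0},{"fingers":1,"x":0,"y":0,"z":0,"rx":0,"ry":0,"rz":0}]' 15
python3 -c "
from h import *
go([478.6,3,90])"
```

```text
time_s: 46.18
position: [533.4, 0.5, 65.1]
orientation: [0.708, 0.707, -0.002, -0.001]
ft_force: [2.0, -1.8, 1.9]
finger_gap: 0.007
finger_force: 1.3
time_s: 46.55
position: [533.3, 0.5, 61.5]
orientation: [0.708, 0.707, -0.002, -0.001]
ft_force: [3.0, -1.7, 5.4]
finger_gap: 0.001
finger_force: 2.4
t 46.55 pos [5.333e+02 5.000e-01 6.150e+01] cur-axes shift [  2.3 -54.8 -28.3] goal-axes shift [  2.5 -54.7 -28.5] rotvec [-0.003  0.002 -0.001] gap 0.001 F [ 3.  -1.7  5.4] q [ 0.22  0.65 -0.47  2.14  0.62  0.49 -0.74]
```

One more push to the stop, then release and go to the large key.

```bash
python3 -m crank '[{"fingers":1,"x":0,"y":0,"z":0.0015,"rx":0,"ry":0,"rz":0},{"fingers":1,"x":0,"y":0,"z":0,"rx":0,"ry":0,"rz":0},{"fingers":1,"x":0,"y":0,"z":0,"rx":0,"ry":0,"rz":0}]' 15
python3 -m crank '[{"fingers":1,"x":0,"y":0,"z":-0.015,"rx":0,"ry":0,"rz":0},{"fingers":1,"x":0,"y":0,"z":-0.015,"rx":0,"ry":0,"rz":0},{"fingers":1,"x":0.001,"y":-0.027,"z":0,"rx":0,"ry":0,"rz":0},{"fingers":1,"x":0.001,"y":-0.027,"z":0,"rx":0,"ry":0,"rz":0},{"fingers":1,"x":0,"y":0,"z":0,"rx":0,"ry":0,"rz":0}]' 15
python3 -c "
from h import *
go([478.6,3,62])"
```

```text
time_s: 46.92
position: [533.4, 0.5, 61.1]
orientation: [0.708, 0.707, -0.002, -0.0]
ft_force: [-2.4, -2.8, 20.2]
finger_gap: 0.003
finger_force: 10.1
time_s: 47.55
position: [476.9, 2.5, 90.4]
orientation: [0.707, 0.707, -0.003, -0.001]
ft_force: [1.2, 0.4, 0.7]
finger_gap: 0.004
finger_force: 0.0
t 47.55 pos [476.9   2.5  90.4] cur-axes shift [ 0.6  1.9 28.4] goal-axes shift [ 0.5  1.7 28.4] rotvec [-0.006  0.002 -0.   ] gap 0.004 F [1.2 0.4 0.7] q [ 0.23  0.56 -0.5   2.24  0.6   0.47 -0.75]
```

```bash
python3 -m crank '[{"fingers":1,"x":0,"y":0.001,"z":0.018,"rx":0,"ry":0,"rz":0},{"fingers":1,"x":0,"y":0,"z":0.003,"rx":0,"ry":0,"rz":0},{"fingers":1,"x":0,"y":0,"z":0.003,"rx":0,"ry":0,"rz":0},{"fingers":1,"x":0,"y":0,"z":0,"rx":0,"ry":0,"rz":0}]' 15
python3 -m crank '[{"fingers":1,"x":0,"y":0,"z":0.003,"rx":0,"ry":0,"rz":0},{"fingers":1,"x":0,"y":0,"z":0.0015,"rx":0,"ry":0,"rz":0},{"fingers":1,"x":0,"y":0,"z":0,"rx":0,"ry":0,"rz":0},{"fingers":1,"x":0,"y":0,"z":0,"rx":0,"ry":0,"rz":0}]' 15
```

```text
time_s: 48.05
position: [480.3, 2.8, 66.2]
orientation: [0.708, 0.707, -0.002, -0.001]
ft_force: [-0.2, -0.2, 1.7]
finger_gap: 0.005
finger_force: 1.0
time_s: 48.55
position: [480.3, 2.8, 61.7]
orientation: [0.708, 0.707, -0.002, -0.001]
ft_force: [1.8, -0.2, 4.5]
finger_gap: 0.009
finger_force: 2.3
```

```bash
python3 -m crank '[{"fingers":1,"x":0,"y":0,"z":0.0015,"rx":0,"ry":0,"rz":0},{"fingers":1,"x":0,"y":0,"z":0,"rx":0,"ry":0,"rz":0},{"fingers":1,"x":0,"y":0,"z":0,"rx":0,"ry":0,"rz":0}]' 15
python3 -m crank '[{"fingers":1,"x":0,"y":0,"z":-0.02,"rx":0,"ry":0,"rz":0},{"fingers":1,"x":0,"y":0,"z":-0.05,"rx":0,"ry":0,"rz":0},{"fingers":1,"x":0,"y":0,"z":-0.05,"rx":0,"ry":0,"rz":0},{"fingers":1,"x":-0.05,"y":0,"z":-0.03,"rx":0,"ry":0,"rz":0},{"fingers":1,"x":-0.05,"y":0,"z":-0.03,"rx":0,"ry":0,"rz":0}]' 15
python3 -m crank '[{"fingers":1,"x":-0.05,"y":0,"z":0,"rx":0,"ry":0,"rz":0},{"fingers":1,"x":-0.05,"y":0,"z":0,"rx":0,"ry":0,"rz":0},{"fingers":1,"x":0,"y":0,"z":0,"rx":0,"ry":0,"rz":0},{"fingers":1,"x":0,"y":0,"z":0,"rx":0,"ry":0,"rz":0}]' 15
python3 - <<'E'
from h import *
p=snap('top','fin.png')
for n in('pipe0','offcut0'): print([(np.round(d['location']),round(d['p'],2)) for d in env.search_frame(p,n)])
E
```

```text
time_s: 48.92
position: [480.3, 2.8, 61.0]
orientation: [0.708, 0.707, -0.002, -0.0]
ft_force: [-1.6, 0.8, 21.2]
finger_gap: 0.004
finger_force: 10.7
time_s: 49.55
position: [479.9, -98.1, 241.1]
orientation: [0.707, 0.707, -0.002, -0.001]
ft_force: [1.4, 0.3, -0.2]
finger_gap: 0.003
finger_force: 0.0
time_s: 50.05
position: [479.9, -196.6, 239.9]
orientation: [0.708, 0.707, -0.002, -0.001]
ft_force: [-0.9, 0.4, 0.7]
finger_gap: 0.006
finger_force: 0.0
[(array([618., 182.,  66.]), 0.76), (array([451., 186.,  71.]), 0.64)]
[(array([ 626., -205.,   31.]), 0.74), (array([ 661., -221.,   32.]), 0.73)]
```

View pics/fin.png

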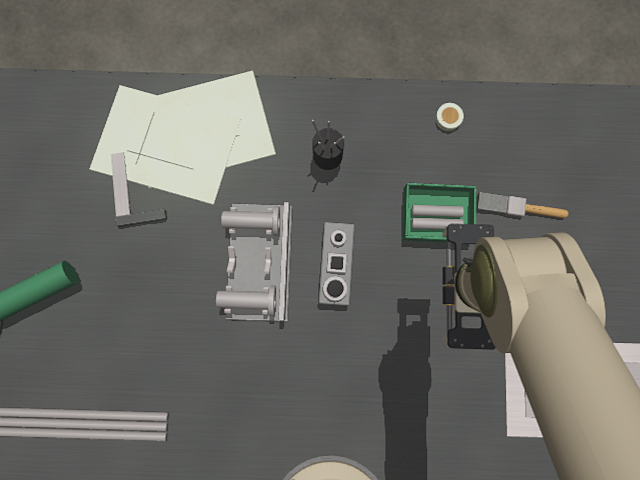

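The final top view shows both pipes in their cradles at (250,220) and (248,300), and both offcuts in the tray at (437,212) and (437,224). The cup, try square and brush are where they started, and the arm is clear.

```bash
python3 -c "
from bench import env
print(env.finish_job())"
```

```text
the job is handed in; nothing more can be done
None
```

I handed the job in at about 50 s: both offcuts are in the scrap tray, both pipe stubs present lie in their own cradles with flanges in the slot, and the small round, square and large round keys were pressed to the stop in that order; the hand-in returned no verdict.

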